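Fit out a returned dice tower and test it

ROBOT

A 7-joint arm with a two-finger parallel gripper is mounted at the origin on the work surface. World frame = base frame: x ahead of the robot, y to its left, z up, the work surface at z = 0. Lengths are in m, angles in rad, forces in N, time in s.
With the tool pointing down it reaches from about 0.425 to 0.925 m from the base axis. Payload 6.8 kg.
Tool frame: the origin (TCP) lies at the very end of the fingers, on their centre line; the grasp point (between the pads) lies 19 mm behind it; z points along the fingers, y is the line along which they close (so a half turn about z gives the same grasp; the last joint's range is limited). The gripper opens to 85 mm and grips with 20 to 120 N. Pads are 22 mm wide; open, the fingers measure 114 mm over their backs; the gripper's body (76 mm by 85 mm) begins 54 mm behind the grasp point. The pads swing forward as they close: fully open they stand 13 mm farther back than shut.
Start: joints at [1.145, 0.477, 0.022, 1.555, -0.011, 1.109, -0.083], TCP at [0.211, -0.641, 0.231] pointing down, gripper open.
Joint ranges: [-2.96, 2.96], [-0.34, 2.1], [-1.41, 1.46], [0.24, 2.44], [-1.37, 4.51], [0.17, 1.92], [-2.96, 2.96]. Speed limits (rad/s): [2.39, 2.39, 3.14, 3.14, 3.14, 3.14, 3.14].

INTERFACE

Orientations are given as a rotation vector (axis times angle).
In Python, from bench import r gives the robot as it stands. The module is installed in compiled form; this text tells all that it offers.
- The arm moves only by the tool servo_tool, never from a script. Its argument "commands" is a list of rows, each a list of 7 numbers: the turn, a rotation vector about the world's x, y, z in degrees, then the shift along the world's x, y, z in mm, then the closure, from 0 (fully open) to 1 (shut). A call has 1 to 5 rows; each row is the pose to reach, as a shift and turn from the pose commanded when the call began; what a row does not reach only later rows make up. A row lasts 1/12 s, in which the tool goes at most 41.7 mm and 7.16 degrees, less where a joint would pass 70% of its speed; a pose out of reach is approached as far as the arm can. A call with a gripper value outside its range is refused whole. The fingers move at their own pace and stop on an object; "force" is the grip in N (left out, the last holds). Time passes only in rows, so rows that repeat a pose let the fingers close. It gives the time, the measured TCP pose, the force, the opening and the grip force at its end, in the units of the state.
- r.get_obs(): the state, without advancing time (a new reading comes with each control period).
- r.grab_frame(name): name is "side" or "top"; returns (picture, depth): 480x640x3 uint8, blue, green, red; 480x640 float32, m along the optical axis (not along the pixel's ray), 0 where there is no reading.
- r.camera_info(name): a dict with "vertical_fov" (degrees; the focal length in pixels is half the picture's height over the tangent of half this angle, whatever the lens; pixels are square), "cx", "cy" (the principal point, pixels), "cam_to_world" (4x4, takes a point from camera to world coordinates). Camera axes: x right, y up, looking along -z (the intrinsics and any distortion apply to the point x, -y, -z); pixel columns grow to the right and rows downward; lengths in m; the calibration is good to about 2 mm. A picture is of the moment at which its call begins. camera_info takes no time and is no camera call.
- r.hand_in(): hands the job in; it is judged then, once.
The state is a dict: "clock": time; "joints": joint angles; "qvel": joint speeds; "tau": joint torques, N m; "tcp_pos": TCP position; "orientation": TCP orientation; "contact_force": force on the tool from outside, world axes, zero at the start; "moment": the same for the moment, N m; "grip_width": finger opening in m; "gripper_force": force on a finger pad.
Only numpy, scipy, OpenCV 4.12 (cv2) and the standard library are available. Lean on these libraries where they do the work, as an engineer would, in place of code of your own. Each camera call takes 0.05 s, during which the arm holds its last target. There are 200 camera calls.

TASK

Get the returned dice tower ready for the next players: push every sound red rod right through a pair of facing holes in its walls, so that both ends of the rod stand clear out of the tower, and put any snapped or bent rod into the grey scrap bin. Once the sound rods are in, pick up the dice plate (the orange tab is its grip) and tip it over the tower's open top so that all the dice slide in, then set the empty plate back down flat on the table. Any die that misses must end up in the tower or its catch tray too; leave the pawns, chips, cards and timer alone.

Things in the scene. Friction and masses are not known exactly. Their poses are not given: they have to be found in the camera images.
- tower: Plywood dice tower, fixed. Origin at the centre of its foot at table height, z up. Outside: x -46 to +46 mm, y -68 to +68 mm; walls 8 mm, open top. Walls 150 mm high. The near wall (-x, towards the rods) and the far wall (+x) have three facing pairs of square holes; rods go in along +x. Any pair will do. An inside ramp lets dice out under the -y wall.
- tower_hole0 (a point): Centre of near-wall hole 0, on the wall's outer face (tower x = -46, y = -40, z = 100 mm). Near hole 16 mm square, the facing hole in the far wall 18 mm square; from outer face to outer face 92 mm. A rod enters along the tower's +x.
- tower_hole1 (a point): Centre of near-wall hole 1, on the wall's outer face (tower x = -46, y = 0, z = 100 mm). Near hole 16 mm square, the facing hole in the far wall 18 mm square; from outer face to outer face 92 mm. A rod enters along the tower's +x.
- tower_hole2 (a point): Centre of near-wall hole 2, on the wall's outer face (tower x = -46, y = 40, z = 100 mm). Near hole 16 mm square, the facing hole in the far wall 18 mm square; from outer face to outer face 92 mm. A rod enters along the tower's +x.
- tower_mouth (a point): Centre of the tower's open top, at 150 mm height; the opening is 76 mm along the tower's x and 120 mm along its y.
- tower_tray (a point): Centre of the low catch tray on the tower's -y side (part of the tower), on its blue floor 5 mm above the table; 92 mm wide along x, from y = -68 to -166 mm, rims 25 mm high.
- rod1: Sound baffle rod: straight red square bar 12 x 12 mm, 150 mm long, 30 g, lying flat. Origin at the middle of its length on its underside (6 mm below the bar's centre line); its x axis runs along the bar towards the tapered tip, z up. The last 12 mm taper to a 5 mm point; the tail (-x end) is square. May be absent.
- rod2: Sound baffle rod: straight red square bar 12 x 12 mm, 150 mm long, 30 g, lying flat. Origin at the middle of its length on its underside (6 mm below the bar's centre line); its x axis runs along the bar towards the tapered tip, z up. The last 12 mm taper to a 5 mm point; the tail (-x end) is square. May be absent.
- rod3: Sound baffle rod: straight red square bar 12 x 12 mm, 150 mm long, 30 g, lying flat. Origin at the middle of its length on its underside (6 mm below the bar's centre line); its x axis runs along the bar towards the tapered tip, z up. The last 12 mm taper to a 5 mm point; the tail (-x end) is square. May be absent.
- short_rod: Spoiled rod: snapped off, red square bar 12 x 12 mm but only 85 mm long, both ends blunt. Origin at the middle of its length on its underside; x along the bar. May be absent.
- bent_rod: Spoiled rod: red square bar 12 x 12 mm with a 35 degree kink (in the table plane). Its straight leg runs along its x axis from -75 to +10 mm; from there a second leg about 65 mm long turns off towards -y. Origin on the underside of the straight leg, 75 mm from its end. May be absent.
- plate: Black dice plate, grey floor, 130 (x) by 90 mm (y), about 0.18 kg. Origin under its centre. Floor 5 mm thick, rims 22 mm high at the sides and back (-x), front (+x) open. Orange upright grip tab by the back rim: 10 mm thick along x (centred at x = -56), 40 mm wide along y, top 60 mm above the table. Slick floor: dice slide off the front when it is tipped front-down by 17 to 25 degrees.
- plate_lip (a point): Middle of the plate's open front edge, on the floor's upper side (x = 65 mm, z = 5 mm in the plate's frame).
- die1: White die with black pips, 18 mm cube, 12 g, starts on the plate. Origin at the centre of the face that is down at the start (9 mm from the die's centre). May be absent.
- die2: White die with black pips, 18 mm cube, 12 g, starts on the plate. Origin at the centre of the face that is down at the start (9 mm from the die's centre). May be absent.
- die3: White die with black pips, 18 mm cube, 12 g, starts on the plate. Origin at the centre of the face that is down at the start (9 mm from the die's centre). May be absent.
- die4: White die with black pips, 18 mm cube, 12 g, starts on the plate. Origin at the centre of the face that is down at the start (9 mm from the die's centre). May be absent.
- die5: White die with black pips, 18 mm cube, 12 g, starts on the plate. Origin at the centre of the face that is down at the start (9 mm from the die's centre). May be absent.
- bin: Grey open scrap bin, fixed to the table, 130 mm (x) by 180 mm (y), 50 mm high, wall and floor 4 mm. Origin at the centre of its underside.
- pawn_green: Green pawn, 22 mm wide, 40 mm tall, origin under its foot. To be left alone.
- pawn_yellow: Yellow pawn, 22 mm wide, 40 mm tall, origin under its foot. To be left alone.
- chips: Blue stack of chips, 40 mm wide, 24 mm tall, origin under its centre. To be left alone.
- cards: Blue card box 66 x 92 x 26 mm, origin under its centre. To be left alone.
- timer: Sand timer, 48 mm wide, 80 mm tall, origin under its centre. To be left alone.
Things that resemble listed ones, but are neither listed nor needed, are in the scene too. Leave any black look-alike of the rod1 alone.

How it is judged:
By the outcome, as a careful person would: the job done as asked, in the order asked, and still so for the second after the job is handed in, with the robot touching nothing.
Of rod1, rod2, rod3 only 2 to 3 are there at a start; the rules pass over those that are not, and their reading is None.
Of short_rod, bent_rod only 1 to 2 are there at a start; the rules pass over those that are not, and their reading is None.
Of die1, die2, die3, die4, die5 only 3 to 5 are there at a start; the rules pass over those that are not, and their reading is None.
At some moment in a run one of rod1, rod2, rod3, short_rod, bent_rod may be knocked a few centimetres aside while the robot is not near it.
It also fails if it takes over 208 s, if anything falls off the work surface, if the arm or the gripper's body presses on something with over 40 N, if the wrist force passes 120 N, or if a joint passes its speed limit or range.

## Working session

There is one attempt and no reset: what is moved stays moved. The work goes in short steps, Python scripts to look and compute and a tool call to move; the robot and the scene stay as the last step left them, time stands still between calls to the robot, and variables do not carry over. Pictures are saved under pics/ and viewed, at most 14 in all, crops included, and the job is handed in when it is done.

Besides the shell and the picture viewer there is one more tool, called after "Request:" as a command line: name --pt "numbers of a row" for each row, then --argument value for the rest. servo_tool: Moves the arm, as the interface text tells. Its arguments: {"type":"object","properties":{"commands":{"type":"array"},"force":{"type":"number"}},"required":["commands"]}

```bash
mkdir -p pics; cat > h.py <<'E'
from bench import r
import numpy as np, cv2
def info(n):
    c=r.camera_info(n); f=240/np.tan(np.radians(c["vertical_fov"])/2); return c,f
def cloud(n,d):
    c,f=info(n); v,u=np.mgrid[0:480,0:640]
    P=np.stack([(u-c["cx"])*d/f,-(v-c["cy"])*d/f,-d,np.ones_like(d)],-1)
    return (P@np.array(c["cam_to_world"]).T)[...,:3]
def px(n,u,v,z):  # pixel -> world on plane z
    c,f=info(n); T=np.array(c["cam_to_world"]); k=T[:3,:3]@np.array([(u-c["cx"])/f,-(v-c["cy"])/f,-1]); o=T[:3,3]
    return o+k*(z-o[2])/k[2]
E
python3 - <<'E'
from h import *
for n in("top","side"):
    im,d=r.grab_frame(n); cv2.imwrite(f"pics/{n}0.png",im); np.save(f"{n}0.npy",d)
    print({k:(np.round(v,4).tolist() if k=="cam_to_world" else v) for k,v in r.camera_info(n).items()})
print(r.get_obs())
E
```

```text
{'vertical_fov': 47.5770609496859, 'cx': 310.33934204986195, 'cy': 230.55843120239058, 'cam_to_world': [[-0.018, 0.9849, -0.1722, 0.315], [-0.9998, -0.0175, 0.0042, 0.0061], [0.0011, 0.1723, 0.985, 1.2106], [0.0, 0.0, 0.0, 1.0]]}
{'vertical_fov': 52.796964796873894, 'cx': 319.42419162769613, 'cy': 242.30367750381063, 'cam_to_world': [[-0.8575, 0.4048, -0.3174, 0.1424], [-0.5142, -0.6551, 0.5536, 0.6477], [0.0162, 0.6379, 0.7699, 1.0535], [0.0, 0.0, 0.0, 1.0]]}
{'clock': 0.1, 'joints': array([ 1.14490578,  0.47772477,  0.02235248,  1.55632043, -0.01152305,
        1.10932226, -0.08312906]), 'qvel': array([ 0.00250492, -0.00026219, -0.00057748, -0.00432438, -0.00123706,
       -0.00101077,  0.00046048]), 'tau': array([ 4.26368555e-03, -5.97756958e+01,  1.61405772e+00, -2.81952864e+01,
        1.28342558e-02,  5.05405362e-03,  1.73041707e-05]), 'tcp_pos': array([ 0.2107428 , -0.64070486,  0.23043179]), 'orientation': array([-3.10043769e+00, -4.96789192e-01,  5.69025370e-04]), 'contact_force': array([-1.30736615,  0.44567599, -0.12733543]), 'moment': array([-0.01158768,  0.00677413, -0.03340431]), 'gripper_force': 0.0, 'grip_width': 0.08549793016530331}
```

View pics/top0.png

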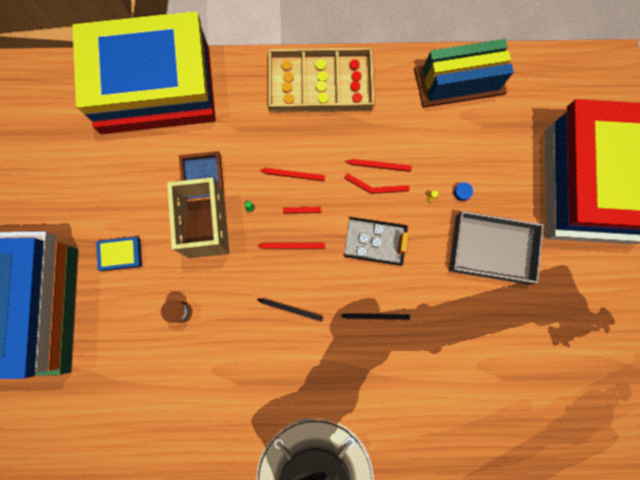

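View pics/side0.png

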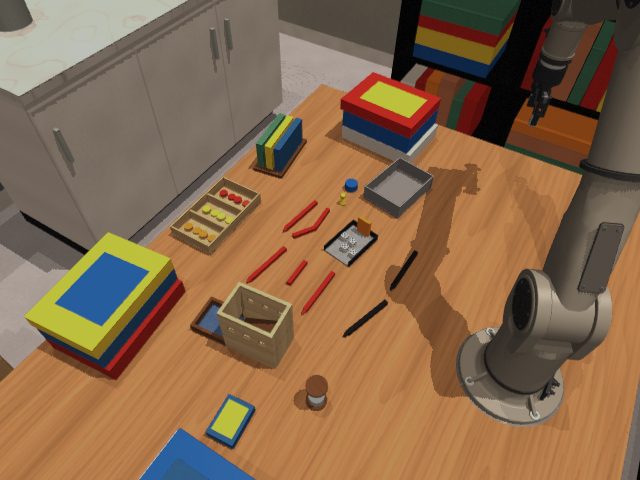

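```bash
python3 - <<'E'
from h import *
for n in("top","side"):
    im=cv2.imread(f"pics/{n}0.png"); d=np.load(f"{n}0.npy"); P=cloud(n,d)
    t=P[...,2][(d>0)&(abs(P[...,0]-.65)<.25)&(abs(P[...,1])<.3)]; h,e=np.histogram(t,np.arange(-.02,.02,.001)); print(n,"table z",e[h.argmax()])
    h=cv2.cvtColor(im,cv2.COLOR_BGR2HSV)
    m=((h[...,1]>190)&((h[...,0]<5)|(h[...,0]>174))&(h[...,2]>80)).astype(np.uint8)
    k,l,s,c=cv2.connectedComponentsWithStats(m)
    for i in range(1,k):
        if 60<s[i,4]<700:
            q=P[l==i]; 
            if not(.4<np.median(q[:,0])<1 and abs(np.median(q[:,1]))<.4): continue
            v,u=np.nonzero(l==i); W=np.array([px(n,a,b,.008)[:2] for a,b in zip(u,v)])
            R=cv2.minAreaRect((W*1000).astype(np.float32)); print(n,s[i],"z",np.round(np.median(q[:,2]),4),np.round(R[0],1),np.round(R[1],1),round(R[2],1))
            mu,ev=W.mean(0),np.linalg.svd(W-W.mean(0),full_matrices=False)[2][0]; print("   mean",np.round(mu*1000,1),"ang",round(np.degrees(np.arctan2(ev[1],ev[0]))%180,1))
    # tower rim
    q=P[(P[...,2]>.140)&(P[...,2]<.158)&(abs(P[...,0]-.69)<.13)&(abs(P[...,1]-.24)<.12)]
    R=cv2.minAreaRect((q[:,:2]*1000).astype(np.float32)); print(n,"tower",len(q),np.round(q.mean(0),4),R)
im=cv2.imread("pics/top0.png")
cv2.imwrite("pics/c1.png",cv2.resize(im[140:260,150:310],None,fx=5,fy=5,interpolation=cv2.INTER_CUBIC))
cv2.imwrite("pics/c2.png",cv2.resize(im[150:290,330:550],None,fx=3.6,fy=3.6,interpolation=cv2.INTER_CUBIC))
E
```

```text
top table z -0.0009999999999999835
top [350  60   9   9  64] z 0.0165 [ 924.1 -109.7] [19.  20.5] 88.3
   mean [ 923.9 -109.8] ang 146.9
top [351  72  10  19 125] z 0.0142 [ 881.2 -111.6] [19.  45.8] 82.3
   mean [ 881.5 -111.5] ang 172.0
top [347 160  64  11 306] z 0.0107 [ 676.4 -158. ] [145.2  12. ] 82.2
   mean [ 676.  -160.7] ang 82.5
top [261 168  63  13 296] z 0.0113 [657.9  40.3] [143.2  11.6] 81.5
   mean [657.5  38.5] ang 81.5
top [346 174  63  19 320] z 0.0108 [ 624.6 -150.6] [143.9  31.3] 77.3
   mean [ 625.  -150.3] ang 78.7
top [284 207  37   6 186] z 0.011 [573.9  18.9] [81.3 11.5] 89.0
   mean [573.9  19.6] ang 91.3
top [259 243  66   6 320] z 0.0115 [492.2  43.6] [145.1  11.3] 89.0
   mean [493.2  42.4] ang 89.0
top tower 427 [0.598  0.24   0.1486] ((690.8912353515625, 261.21600341796875), (283.1884460449219, 96.0638198852539), 12.0097017288208)
side table z 1.734723475976807e-17
side [228 194  13   9  71] z 0.014 [ 883.2 -119. ] [46.2 22. ] 2.0
   mean [ 883.2 -118.4] ang 178.6
side [283 200  34  31 184] z 0.0115 [ 675.3 -163.1] [150.5  15.2] 82.3
   mean [ 675.4 -162.9] ang 82.9
side [293 208  36  30 209] z 0.0118 [ 623.6 -155.3] [150.4  34.9] 77.4
   mean [ 625.2 -149.1] ang 78.6
side [247 246  39  37 240] z 0.0115 [656.6  36.6] [151.2  15.2] 81.7
   mean [656.6  36.3] ang 81.9
side [287 260  20  25 143] z 0.0116 [572.3  15.5] [14.4 87.8] 0.4
   mean [572.3  16.9] ang 90.8
side [302 271  33  43 252] z 0.0119 [491.4  40.6] [150.7  13.5] 89.0
   mean [491.2  40.7] ang 89.1
side tower 378 [0.5922 0.2382 0.1481] ((687.728515625, 266.25994873046875), (284.93670654296875, 99.55005645751953), 15.894072532653809)
```

View pics/c1.png

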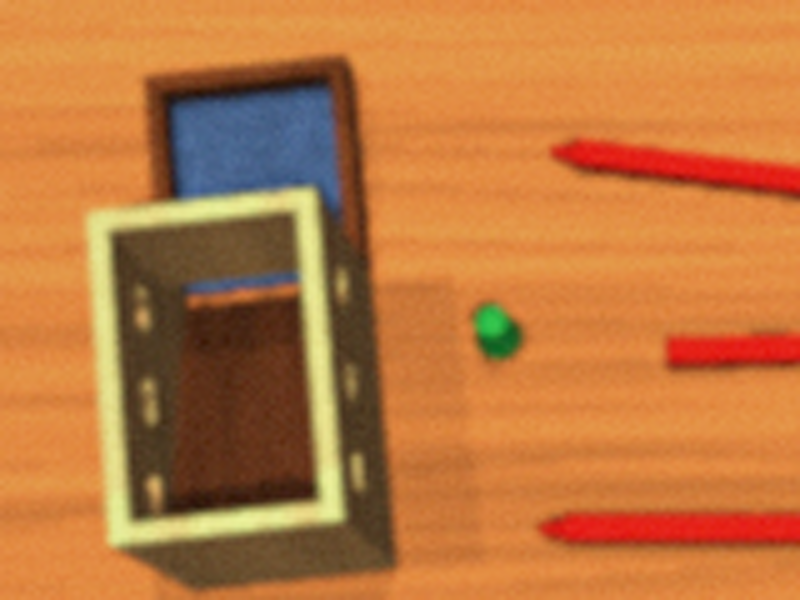

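View pics/c2.png

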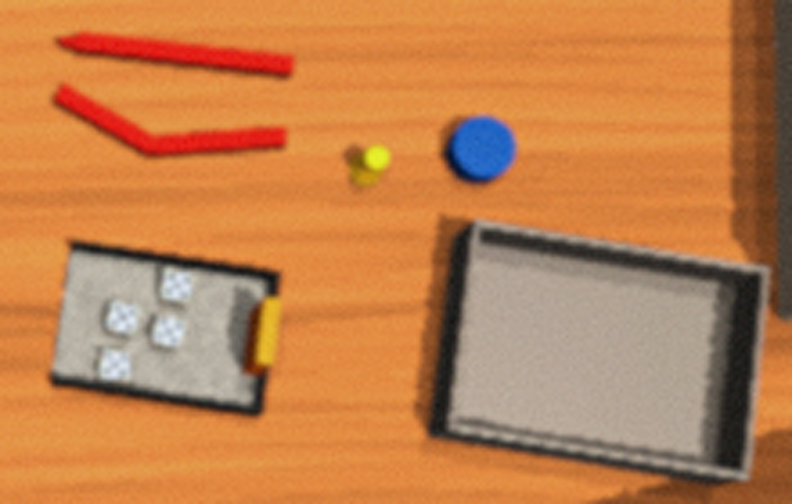

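```bash
python3 - <<'E'
from h import *
im=cv2.imread("pics/side0.png")
cv2.imwrite("pics/c3.png",cv2.resize(im[275:375,205:305],None,fx=6,fy=6,interpolation=cv2.INTER_CUBIC))
def rect(n,pts,o,s,z): 
    return np.array([px(n,(u+.5)/s-.5+o[0],(v+.5)/s-.5+o[1],z)[:2]*1000 for u,v in pts])
T=rect("top",[(88,213),(318,187),(345,520),(110,545)],(150,140),5,.15)
B=rect("top",[(475,222),(768,268),(747,480),(432,435)],(330,150),3.6,.05)
L=rect("top",[(70,243),(280,272),(262,412),(52,380)],(330,150),3.6,.022)
for k,q in dict(tower=T,bin=B,plate=L).items():
    d=(q[0]+q[3]-q[1]-q[2]); e=q[0]+q[1]-q[2]-q[3]
    print(k,q.round(1).tolist(),"c",q.mean(0).round(1),"ang left",np.degrees(np.arctan2(d[1],d[0])).round(1),"ang up",np.degrees(np.arctan2(e[1],e[0])).round(1),np.linalg.norm(d)/2,np.linalg.norm(e)/2)
for n in("top","side"):
    im=cv2.imread(f"pics/{n}0.png"); d=np.load(f"{n}0.npy"); P=cloud(n,d); h=cv2.cvtColor(im,cv2.COLOR_BGR2HSV)
    m=(h[...,1]>180)&(abs(h[...,0]-18)<9)&(P[...,2]>.035)&(P[...,2]<.07)&(abs(P[...,0]-.52)<.06)&(abs(P[...,1]+.2)<.07)
    q=P[m&(P[...,2]>.05)]; print(n,"tab",len(q),q.mean(0).round(4),cv2.minAreaRect((q[:,:2]*1000).astype(np.float32)), q[:,2].max())
    g=((h[...,1]<70)&(h[...,2]>165)&(P[...,2]>.012)&(P[...,2]<.035)&(abs(P[...,0]-.52)<.06)&(abs(P[...,1]+.15)<.07)).astype(np.uint8)
    k,l,s,c=cv2.connectedComponentsWithStats(g)
    print([(int(s[i,4]),P[l==i].mean(0).round(3).tolist()) for i in range(1,k) if s[i,4]>8])
E
```

```text
tower [[604.2, 287.2], [613.3, 195.0], [477.6, 182.7], [469.3, 274.9]] c [541.1 235. ] ang left 95.4 ang up 5.2 92.64097908088445 135.82948882407186
bin [[554.7, -329.0], [523.3, -503.8], [396.1, -479.7], [426.1, -295.0]] c [ 475.  -401.9] ang left 80.3 ang up -12.8 182.3213486270196 131.13771512542075
plate [[551.7, -85.7], [531.1, -214.7], [444.6, -199.5], [466.6, -72.2]] c [ 498.5 -143. ] ang left 80.6 ang up -9.5 129.9126831022039 86.98527836245363
top tab 94 [ 0.4891 -0.199   0.0583] ((489.4995422363281, -199.5008544921875), (10.483390808105469, 39.421722412109375), 80.44237518310547) 0.06480304464028319
[(66, [0.524, -0.151, 0.021]), (63, [0.504, -0.117, 0.021]), (66, [0.496, -0.145, 0.022]), (63, [0.476, -0.111, 0.022])]
side tab 34 [ 0.4878 -0.2029  0.0605] ((488.9017028808594, -202.57972717285156), (8.34643268585205, 38.78042221069336), 74.84104919433594) 0.06391622122972751
[(9, [0.49, -0.151, 0.022]), (14, [0.5, -0.119, 0.024]), (20, [0.473, -0.113, 0.024])]
```

View pics/c3.png

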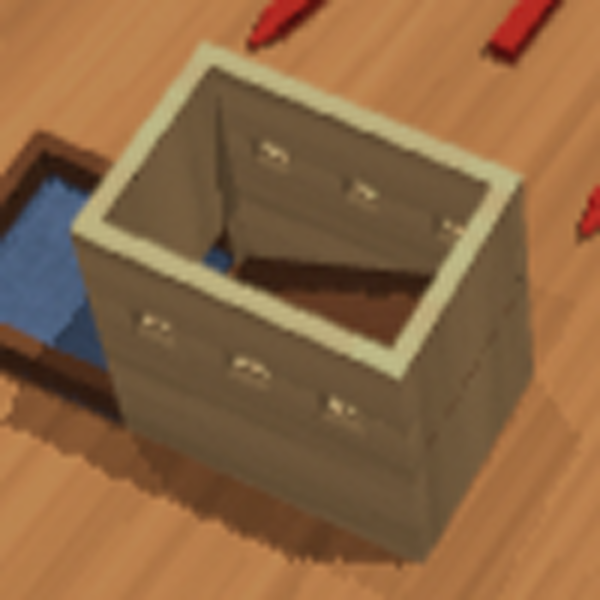

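Request:
servo_tool --pt "0 0 24 82 182 0 0.5" --pt "0 0 24 82 182 0 0.5" --pt "0 0 24 82 182 0 0.5" --pt "0 0 24 82 182 0 0.5" --pt "0 0 24 82 182 0 0.5" --force 60

```text
clock: 0.52
tcp_pos: [0.294, -0.4558, 0.2309]
orientation: [-2.927, -1.137, -0.001]
contact_force: [-0.2, -0.6, 0.1]
grip_width: 0.0428
gripper_force: 0.0
```

```bash
python3 - <<'E'
from h import *
from scipy.spatial.transform import Rotation as R
def rect(n,pts,o,s,z): 
    return np.array([px(n,(u+.5)/s-.5+o[0],(v+.5)/s-.5+o[1],z)[:2]*1000 for u,v in pts])
q=rect("side",[(205,43),(522,180),(402,380),(73,230)],(205,275),6,.15)
d=q[2]+q[3]-q[0]-q[1]; e=q[0]+q[3]-q[2]-q[1]
print(q.round(1).tolist(),q.mean(0),np.degrees(np.arctan2(d[1],d[0])),np.degrees(np.arctan2(e[1],e[0])),np.linalg.norm(d)/2,np.linalg.norm(e)/2)
o=r.get_obs(); print(o["clock"],o["tcp_pos"],R.from_rotvec(o["orientation"]).as_matrix().round(3).tolist(),o["joints"].round(2))
E
```

```text
[[610.7, 193.7], [475.6, 182.0], [466.7, 272.0], [601.5, 284.0]] [538.63034126 232.94079573] 95.73604378457766 5.0040576028977055 90.64238482129102 135.4922549254302
0.5167 [ 0.29399258 -0.45584453  0.23091403] [[0.738, 0.675, -0.0], [0.675, -0.738, 0.001], [0.001, -0.001, -1.0]] [ 1.    0.27 -0.14  1.87  0.04  1.01  0.01]
```

Request:
servo_tool --pt "0 0 24 82 180 -30 0.5" --pt "0 0 24 82 180 -30 0.5" --pt "0 0 24 82 180 -30 0.5" --pt "0 0 24 82 180 -30 0.5" --pt "0 0 24 82 180 -30 0.5"

```text
clock: 0.93
tcp_pos: [0.3755, -0.276, 0.2009]
orientation: [-2.627, -1.721, -0.0]
contact_force: [0.7, 0.2, 0.6]
grip_width: 0.0426
gripper_force: 0.0
```

Request:
servo_tool --pt "0 0 22.5 80 180 -30 0.5" --pt "0 0 22.5 80 180 -30 0.5" --pt "0 0 22.5 80 180 -30 0.5" --pt "0 0 22.5 80 180 -30 0.5" --pt "0 0 22.5 80 180 -30 0.5"

```text
clock: 1.35
tcp_pos: [0.4555, -0.096, 0.171]
orientation: [-2.242, -2.2, -0.001]
contact_force: [0.3, -0.8, 0.0]
grip_width: 0.0428
gripper_force: 0.0
```

Request:
servo_tool --pt "0 0 0 35 75 -50 0.5" --pt "0 0 0 35 75 -50 0.5" --pt "0 0 0 35 75 -50 0.5" --pt "0 0 0 35 75 -50 0.5"

```text
clock: 1.68
tcp_pos: [0.4896, -0.0201, 0.1195]
orientation: [-2.237, -2.201, 0.0]
contact_force: [-1.0, -0.1, 0.7]
grip_width: 0.043
gripper_force: 0.0
```

```bash
cat >> h.py <<'E'
from scipy.spatial.transform import Rotation as R
def st():
    o=r.get_obs(); M=R.from_rotvec(o["orientation"]).as_matrix()
    print("t",round(o["clock"],2),"tcp",(o["tcp_pos"]*1000).round(1),"ytool ang",np.degrees(np.arctan2(M[1,1],M[0,1])).round(2),"z",M[:,2].round(3),"j",o["joints"].round(2),"F",o["contact_force"].round(1),"w",round(o["grip_width"]*1000,1))
def reds(n):
    im,d=r.grab_frame(n)
    h=cv2.cvtColor(im,cv2.COLOR_BGR2HSV); m=((h[...,1]>190)&((h[...,0]<5)|(h[...,0]>174))&(h[...,2]>80)).astype(np.uint8)
    k,l,s,c=cv2.connectedComponentsWithStats(m)
    for i in range(1,k):
        if s[i,4]>40:
            v,u=np.nonzero(l==i); W=np.array([px(n,a,b,.008)[:2] for a,b in zip(u,v)])*1000; mu=W.mean(0)
            if not(430<mu[0]<800 and abs(mu[1])<600): continue
            ev=np.linalg.svd(W-mu,full_matrices=False)[2][0]; ev*=np.sign(ev[1]); t=(W-mu)@ev
            print(n,s[i,4],"mid",(mu+ev*(t.max()+t.min())/2).round(1),"len",(t.max()-t.min()).round(0),"ang",np.degrees(np.arctan2(ev[1],ev[0])).round(1))
    return im,d
E
python3 - <<'E'
from h import *
st(); reds("top"); reds("side")
E
```

```text
t 1.68 tcp [489.6 -20.1 119.5] ytool ang -0.93 z [-0.003  0.002 -1.   ] j [ 0.34  0.37 -0.51  2.06  0.25  0.77 -0.34] F [-1.  -0.1  0.7] w 43.0Traceback (most recent call last):
  File "<stdin>", line 2, in <module>
  File "h.py", line 22, in reds
    v,u=np.nonzero(l==i); W=np.array([px(n,a,b,.008)[:2] for a,b in zip(u,v)])*1000; mu=W.mean(0)
                                      ~~^^^^^^^^^^^^
  File "h.py", line 10, in px
    c,f=info(n); T=np.array(c["cam_to_world"]); k=T[:3,:3]@np.array([(u-c["cx"])/f,-(v-c["cy"])/f,-1]); o=T[:3,3]
        ~~~~^^^
  File "h.py", line 4, in info
    c=r.camera_info(n); f=240/np.tan(np.radians(c["vertical_fov"])/2); return c,f
ValueError: time passes only in moves, steps and waits
```

```bash
sed -i 's/^def info(n):/import functools\n@functools.lru_cache\ndef info(n):/' h.py
```

Request:
servo_tool --pt "0 0 0 1 0 -40 0.5" --pt "0 0 0 1 0 -80 0.5" --pt "0 0 0 1 0 -105 0.5" --pt "0 0 0 1 0 -115 0.5" --pt "0 0 0 1 0 -115 0.5"

```text
clock: 2.15
tcp_pos: [0.4892, -0.0257, 0.0049]
orientation: [-2.247, -2.193, 0.005]
contact_force: [0.0, -0.5, 1.4]
grip_width: 0.043
gripper_force: 0.0
```

Request:
servo_tool --pt "0 0 0 0 0 0 1" --pt "0 0 0 0 0 0 1" --pt "0 0 0 0 0 0 1" --pt "0 0 0 0 0 0 1" --pt "0 0 0 0 0 0 1"

```text
clock: 2.57
tcp_pos: [0.4924, -0.0246, 0.0083]
orientation: [2.245, 2.194, 0.003]
contact_force: [-0.9, -1.1, 6.1]
grip_width: 0.0091
gripper_force: 58.7
```

```bash
python3 - <<'E'
from h import *
st(); reds("top"); reds("side")
E
```

```text
t 2.57 tcp [492.4 -24.6   8.3] ytool ang -1.32 z [ 0.004 -0.001 -1.   ] j [ 0.25  0.56 -0.4   2.12  0.42  0.54 -0.48] F [-0.9 -1.1  6.1] w 9.1
top 1511 mid [790.8 361.1] len 280.0 ang 95.5
top 306 mid [ 676.2 -158. ] len 145.0 ang 82.5
top 291 mid [657.7  40.4] len 143.0 ang 81.7
top 320 mid [ 624.9 -150.7] len 144.0 ang 78.6
top 235 mid [493.6  62.6] len 107.0 ang 89.0
side 180 mid [ 675.6 -161.2] len 147.0 ang 82.9
side 130 mid [ 628.5 -123.9] len 89.0 ang 63.4
side 239 mid [656.6  37. ] len 150.0 ang 81.9
side 126 mid [573.1  16.2] len 86.0 ang 90.5
side 217 mid [492.3  44.1] len 144.0 ang 89.8
```

Request:
servo_tool --pt "0 0 0 0 0 0 1" --pt "0 0 0 0 0 0 1"

```text
clock: 2.83
tcp_pos: [0.4924, -0.0246, 0.0083]
orientation: [2.245, 2.194, 0.003]
contact_force: [-0.2, -1.5, 5.1]
grip_width: 0.0088
gripper_force: 58.7
```

Request:
servo_tool --pt "0 0 0 0 0 20 1" --pt "0 0 0 0 0 40 1" --pt "0 0 0 0 0 40 1" --pt "0 0 0 0 0 40 1"

```text
clock: 3.17
tcp_pos: [0.4925, -0.0245, 0.0483]
orientation: [2.244, 2.193, 0.005]
contact_force: [0.7, -0.4, -1.0]
grip_width: 0.009
gripper_force: 58.7
```

```bash
python3 - <<'E'
from h import *
st()
a,_=r.grab_frame("side"); b,_=r.grab_frame("top")
print(px("side",320,280,.05),px("top",300,245,.05))
cv2.imwrite("pics/g1.png",np.hstack([cv2.resize(a[200:340,250:400],(400,373),interpolation=3),cv2.resize(b[180:320,240:390],(400,373),interpolation=3)]))
E
```

```text
t 3.17 tcp [492.5 -24.5  48.3] ytool ang -1.32 z [ 0.005 -0.    -1.   ] j [ 0.29  0.49 -0.45  2.1   0.36  0.62 -0.43] F [ 0.7 -0.4 -1. ] w 9.0
[0.49108914 0.03163757 0.05      ] [0.48678593 0.02399127 0.05      ]
```

View pics/g1.png

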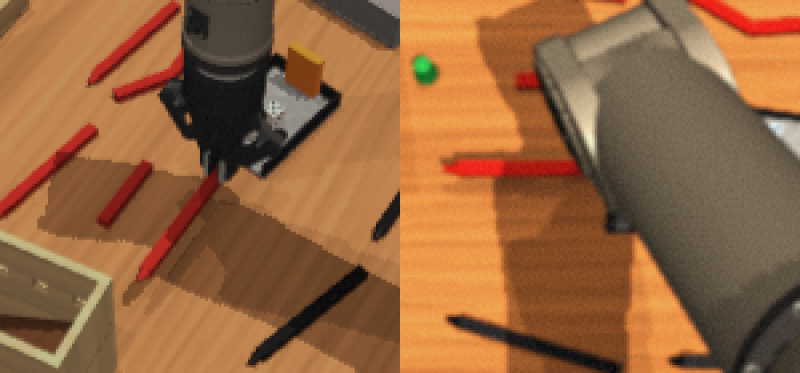

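```bash
cat >> h.py <<'E'
def held(n,zmin=.03,xr=(440,560)):
    im,d=r.grab_frame(n); P=cloud(n,d)*1000; h=cv2.cvtColor(im,cv2.COLOR_BGR2HSV)
    m=(h[...,1]>180)&((h[...,0]<5)|(h[...,0]>174))&(h[...,2]>60)&(P[...,2]>zmin*1000)&(P[...,0]>xr[0])&(P[...,0]<xr[1])&(P[...,1]>-120)&(P[...,1]<360)
    q=P[m]; print(n,len(q),"y",q[:,1].min().round(1),q[:,1].max().round(1))
    for a in np.arange(-120,360,20):
        s=q[(q[:,1]>=a)&(q[:,1]<a+20)]
        if len(s)>8: print("  y",a+10,"x med",np.median(s[:,0]).round(1),"z med",np.median(s[:,2]).round(1),"p90",np.percentile(s[:,2],90).round(1),len(s))
E
python3 - <<'E'
from h import *
held("top"); held("side")
def ray(n,u,v):
    c,f=info(n); T=np.array(c["cam_to_world"]); k=T[:3,:3]@np.array([(u-c["cx"])/f,-(v-c["cy"])/f,-1]); return T[:3,3],k/np.linalg.norm(k)
(o1,k1),(o2,k2)=ray("top",256.1,243),ray("side",302.5,304.3)
A=np.stack([k1,-k2],1); s=np.linalg.lstsq(A,o2-o1,rcond=None)[0]; print("tip",o1+s[0]*k1,o2+s[1]*k2)
E
```

```text
top 252 y 8.1 116.8
  y 10 x med 489.2 z med 50.1 p90 53.3 30
  y 30 x med 491.3 z med 49.1 p90 52.7 48
  y 50 x med 491.8 z med 49.4 p90 51.9 45
  y 70 x med 491.7 z med 49.0 p90 52.2 52
  y 90 x med 492.7 z med 48.8 p90 51.5 47
  y 110 x med 493.0 z med 47.2 p90 50.3 30
side 256 y -25.9 116.3
  y -10 x med 487.6 z med 49.5 p90 51.9 31
  y 10 x med 488.4 z med 49.6 p90 51.5 36
  y 30 x med 487.5 z med 49.9 p90 51.9 40
  y 50 x med 488.7 z med 49.7 p90 52.1 37
  y 70 x med 489.4 z med 49.6 p90 51.1 38
  y 90 x med 489.2 z med 49.4 p90 51.4 43
  y 110 x med 490.2 z med 48.1 p90 49.5 27
tip [0.49233839 0.11821957 0.05318001] [0.48940106 0.11731244 0.05264216]
```

Request:
servo_tool --pt "0 0 0 0 0 30 1" --pt "0 0 0 0 0 54 1" --pt "0 0 6.6 10 20 54 1" --pt "0 0 6.6 20 40 54 1" --pt "0 0 6.6 27.6 57.7 54 1"

```text
clock: 3.78
tcp_pos: [0.5191, 0.0342, 0.1003]
orientation: [2.117, 2.321, 0.001]
contact_force: [0.1, -0.0, 0.1]
grip_width: 0.0088
gripper_force: 58.8
```

Request:
servo_tool --pt "0 0 0 0 0 0 1" --pt "0 0 0 0 0 0 1" --pt "0 0 0 0 0 0 1"

```text
clock: 4.03
tcp_pos: [0.5177, 0.0328, 0.0995]
orientation: [-2.116, -2.321, 0.003]
contact_force: [0.3, -0.9, -0.9]
grip_width: 0.0092
gripper_force: 58.8
```

```bash
python3 - <<'E'
from h import *
st(); held("top",.08); held("side",.08)
E
```

```text
t 4.03 tcp [517.7  32.8  99.5] ytool ang 5.31 z [-0.002 -0.001 -1.   ] j [ 0.24  0.45 -0.53  2.01  0.32  0.76 -0.38] F [ 0.3 -0.9 -0.9] w 9.2
top 282 y 53.8 176.1
  y 70 x med 511.6 z med 102.7 p90 105.3 23
  y 90 x med 511.7 z med 102.2 p90 104.6 55
  y 110 x med 509.8 z med 101.2 p90 104.0 56
  y 130 x med 508.1 z med 102.0 p90 105.0 55
  y 150 x med 506.2 z med 101.3 p90 103.4 61
  y 170 x med 503.9 z med 101.0 p90 103.9 31
side 239 y 25.7 153.8
  y 30 x med 517.0 z med 102.3 p90 105.5 10
  y 50 x med 513.6 z med 103.5 p90 105.6 34
  y 70 x med 510.6 z med 102.9 p90 105.3 38
  y 90 x med 510.2 z med 102.4 p90 104.7 40
  y 110 x med 506.5 z med 103.1 p90 105.3 44
  y 130 x med 504.6 z med 102.4 p90 104.4 41
  y 150 x med 504.1 z med 102.3 p90 104.4 32
```

Request:
servo_tool --pt "0 0 0 2.4 0.4 2.8 1" --pt "0 0 0 2.4 0.4 2.8 1" --pt "0 0 0 2.4 0.4 2.8 1"

```text
clock: 4.38
tcp_pos: [0.5212, 0.0334, 0.1033]
orientation: [2.117, 2.321, 0.0]
contact_force: [-0.4, 0.7, -0.5]
grip_width: 0.0091
gripper_force: 58.8
```

```bash
python3 - <<'E'
from h import *
st()
a,_=r.grab_frame("side"); b,_=r.grab_frame("top")
cv2.imwrite("pics/g2.png",np.hstack([cv2.resize(a[250:350,220:340],(400,333),interpolation=3),cv2.resize(b[180:280,170:290],(400,333),interpolation=3)]))
E
```

```text
t 4.38 tcp [521.2  33.4 103.3] ytool ang 5.26 z [ 0.001 -0.    -1.   ] j [ 0.25  0.45 -0.53  2.    0.32  0.77 -0.38] F [-0.4  0.7 -0.5] w 9.1
```

View pics/g2.png

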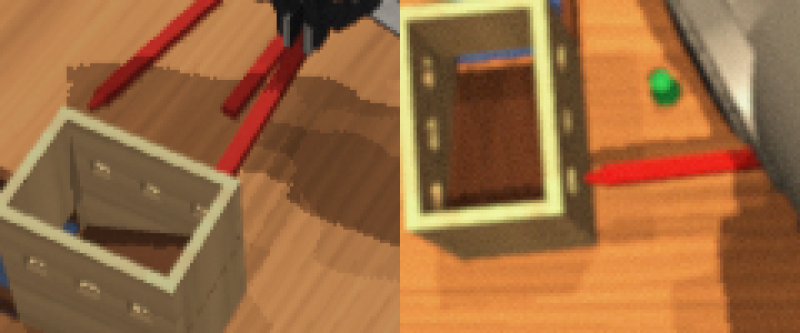

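Request:
servo_tool --pt "0 0 0 -1.5 5 -0.5 1" --pt "0 0 0 -2.2 15 -0.8 1" --pt "0 0 0 -3.2 25 -0.8 1" --pt "0 0 0 -3.2 25 -0.8 1"

```text
clock: 4.82
tcp_pos: [0.5174, 0.0625, 0.1025]
orientation: [-2.111, -2.325, -0.003]
contact_force: [-0.8, 1.1, -0.2]
grip_width: 0.0088
gripper_force: 58.8
```

```bash
python3 - <<'E'
from h import *
st(); held("top",.085); held("side",.085)
E
```

```text
t 4.82 tcp [517.4  62.5 102.5] ytool ang 5.53 z [ 0.     0.002 -1.   ] j [ 0.2   0.45 -0.54  2.01  0.32  0.77 -0.43] F [-0.8  1.1 -0.2] w 8.8
top 232 y 78.8 185.7
  y 110 x med 511.5 z med 105.1 p90 107.5 38
  y 130 x med 509.8 z med 104.9 p90 107.3 54
  y 150 x med 508.0 z med 105.4 p90 108.2 58
  y 170 x med 506.2 z med 105.3 p90 107.9 60
  y 190 x med 504.3 z med 104.6 p90 108.5 21
side 208 y 41.1 200.1
  y 70 x med 514.7 z med 106.1 p90 108.7 30
  y 90 x med 512.4 z med 106.0 p90 108.1 38
  y 110 x med 509.5 z med 105.7 p90 108.2 44
  y 130 x med 506.9 z med 105.4 p90 107.3 44
  y 150 x med 505.7 z med 105.2 p90 108.0 36
  y 190 x med 502.3 z med 104.3 p90 106.7 11
```

Request:
servo_tool --pt "0 0 0 -1.4 15 0 1" --pt "0 0 0 -2.8 30 0 1" --pt "0 0 0 -4.2 45 0 1" --pt "0 0 0 -4.6 50 0 1" --pt "0 0 0 -4.6 50 0 1"

```text
clock: 5.33
tcp_pos: [0.513, 0.1102, 0.1024]
orientation: [-2.113, -2.324, -0.001]
contact_force: [0.3, -0.1, 0.5]
grip_width: 0.0091
gripper_force: 58.8
```

```bash
python3 - <<'E'
from h import *
st()
E
```

```text
t 5.33 tcp [513.  110.2 102.4] ytool ang 5.44 z [ 0.     0.001 -1.   ] j [ 0.11  0.45 -0.54  2.    0.33  0.78 -0.53] F [ 0.3 -0.1  0.5] w 9.1
```

Request:
servo_tool --pt "0 0 0 -0.9 10 0 1" --pt "0 0 0 -1.9 20 0 1" --pt "0 0 0 -2.8 30 0 1" --pt "0 0 0 -2.8 30 0 1"

```text
clock: 5.67
tcp_pos: [0.5101, 0.1417, 0.1026]
orientation: [-2.113, -2.324, -0.003]
contact_force: [0.4, 0.8, 0.3]
grip_width: 0.0092
gripper_force: 58.8
```

Request:
servo_tool --pt "0 0 0 -1 10 0 1" --pt "0 0 0 -2 20 0 1" --pt "0 0 0 -2.3 25 0 1" --pt "0 0 0 -2.3 25 0 1" --pt "0 0 0 -2.3 25 0 1"

```text
clock: 6.08
tcp_pos: [0.5079, 0.1643, 0.1023]
orientation: [-2.115, -2.323, 0.0]
contact_force: [-0.3, 0.4, -1.1]
grip_width: 0.0086
gripper_force: 58.8
```

```bash
python3 - <<'E'
from h import *
st(); held("side",.085); held("top",.085)
E
```

```text
t 6.08 tcp [507.9 164.3 102.3] ytool ang 5.36 z [-0. -0. -1.] j [ 0.01  0.47 -0.55  1.98  0.34  0.79 -0.64] F [-0.3  0.4 -1.1] w 8.6
side 181 y 141.3 305.8
  y 190 x med 503.9 z med 104.5 p90 106.6 14
  y 210 x med 502.5 z med 106.0 p90 107.3 32
  y 230 x med 500.1 z med 106.0 p90 107.5 37
  y 270 x med 492.8 z med 105.5 p90 107.5 19
  y 290 x med 491.6 z med 104.3 p90 106.8 56
top 120 y 236.5 303.3
  y 250 x med 498.5 z med 104.4 p90 107.5 60
  y 270 x med 497.6 z med 103.9 p90 106.3 35
  y 290 x med 494.2 z med 104.5 p90 106.7 17
```

Request:
servo_tool --pt "0 0 0 0 0 0 0.7" --pt "0 0 0 0 0 0 0.7" --pt "0 0 0 0 0 0 0.7" --pt "0 0 0 0 0 40 0.7" --pt "0 0 0 0 0 80 0.7"

```text
clock: 6.6
tcp_pos: [0.5062, 0.163, 0.1812]
orientation: [-2.114, -2.319, 0.007]
contact_force: [1.2, 0.2, 0.5]
grip_width: 0.0258
gripper_force: 0.0
```

Request:
servo_tool --pt "0 0 -13.6 71 -94 0 0.5" --pt "0 0 -13.6 71 -94 0 0.5" --pt "0 0 -13.6 71 -94 0 0.5" --pt "0 0 -13.6 71 -94 0 0.5"

```text
clock: 6.93
tcp_pos: [0.5832, 0.0612, 0.1824]
orientation: [2.384, 2.039, -0.001]
contact_force: [-1.1, -0.1, -0.2]
grip_width: 0.043
gripper_force: 0.0
```

Request:
servo_tool --pt "0 0 0 35 -47 -30 0.5" --pt "0 0 0 70 -94 -60 0.5" --pt "0 0 0 70 -94 -100 0.5" --pt "0 0 0 70 -94 -120 0.5" --pt "0 0 0 70 -94 -120 0.5"

```text
clock: 7.35
tcp_pos: [0.6464, -0.0287, 0.056]
orientation: [-2.378, -2.047, 0.012]
contact_force: [-2.2, -0.8, -0.9]
grip_width: 0.0425
gripper_force: 0.0
```

```bash
python3 - <<'E'
from h import *
st(); reds("top"); reds("side")
E
```

```text
t 7.35 tcp [646.4 -28.7  56. ] ytool ang -8.55 z [-0.008 -0.002 -1.   ] j [ 0.24  0.67 -0.4   1.72  0.34  0.83 -0.47] F [-2.2 -0.8 -0.9] w 42.5
top 1511 mid [790.9 360.8] len 280.0 ang 95.5
top 253 mid [659.2  50.6] len 123.0 ang 81.8
top 191 mid [573.8  18.9] len 82.0 ang 91.0
top 237 mid [516.4 257.2] len 72.0 ang 96.1
top 87 mid [523.4 187.5] len 31.0 ang 94.8
side 117 mid [ 671.4 -191.8] len 93.0 ang 83.2
side 181 mid [ 621.4 -157.8] len 147.0 ang 83.4
side 222 mid [657.2  36.9] len 150.0 ang 82.4
side 122 mid [573.4  16.2] len 89.0 ang 90.5
side 79 mid [538.7 173.3] len 58.0 ang 96.0
side 74 mid [526.9 252.7] len 35.0 ang 100.9
```

Request:
servo_tool --pt "0 0 0 2.8 4.4 -15 0.5" --pt "0 0 0 2.8 4.4 -35 0.5" --pt "0 0 0 2.8 4.4 -48 0.5" --pt "0 0 0 2.8 4.4 -48 0.5" --pt "0 0 0 2.8 4.4 -48 0.5"

```text
clock: 7.87
tcp_pos: [0.6517, -0.0185, 0.0149]
orientation: [-2.375, -2.056, -0.0]
contact_force: [0.2, -0.4, 0.1]
grip_width: 0.0426
gripper_force: 0.0
```

Request:
servo_tool --pt "0 0 0 0 0 0 0.5" --pt "0 0 0 0 0 0 0.5"

```text
clock: 8.03
tcp_pos: [0.6528, -0.0194, 0.0158]
orientation: [2.375, 2.054, 0.003]
contact_force: [0.8, -0.1, 0.3]
grip_width: 0.0425
gripper_force: 0.0
```

Request:
servo_tool --pt "0 0 0 -2.8 -4.5 -5 0.5" --pt "0 0 0 -2.8 -4.5 -11 0.5" --pt "0 0 0 -2.8 -4.5 -11 0.5" --pt "0 0 0 -2.8 -4.5 -11 0.5"

```text
clock: 8.37
tcp_pos: [0.6485, -0.0246, 0.0028]
orientation: [-2.376, -2.054, 0.001]
contact_force: [-0.2, 0.3, 0.6]
grip_width: 0.043
gripper_force: 0.0
```

Request:
servo_tool --pt "0 0 0 0 0 0 1" --pt "0 0 0 0 0 0 1" --pt "0 0 0 0 0 0 1" --pt "0 0 0 0 0 0 1" --pt "0 0 0 0 0 0 1"

```text
clock: 8.78
tcp_pos: [0.6494, -0.0241, 0.0036]
orientation: [2.376, 2.055, 0.001]
contact_force: [-0.2, 0.5, 2.5]
grip_width: 0.0099
gripper_force: 59.7
```

```bash
python3 - <<'E'
from h import *
for i in range(3): st(); r.grab_frame("top")
E
```

```text
t 8.78 tcp [649.4 -24.1   3.6] ytool ang -8.29 z [ 0.001  0.    -1.   ] j [ 0.21  0.74 -0.38  1.74  0.38  0.74 -0.51] F [-0.2  0.5  2.5] w 9.9
t 8.83 tcp [649.4 -24.1   3.6] ytool ang -8.29 z [ 0.001  0.    -1.   ] j [ 0.21  0.74 -0.38  1.74  0.38  0.74 -0.51] F [0.7 0.5 2.6] w 10.1
t 8.88 tcp [649.4 -24.1   3.7] ytool ang -8.29 z [ 0.001  0.    -1.   ] j [ 0.21  0.74 -0.38  1.74  0.38  0.74 -0.51] F [0.8 0.3 2.9] w 10.0
```

Request:
servo_tool --pt "0 0 0 0 0 30 1" --pt "0 0 0 0 0 65 1" --pt "0 0 0 0 0 95 1" --pt "0 0 0 0 0 95 1"

```text
clock: 9.27
tcp_pos: [0.653, -0.0238, 0.1046]
orientation: [2.372, 2.051, 0.012]
contact_force: [1.2, -0.0, 0.8]
grip_width: 0.0095
gripper_force: 59.4
```

Request:
servo_tool --pt "0 0 6 -15 20 0 1" --pt "0 0 13.6 -35 45 0 1" --pt "0 0 13.6 -50 65 0 1" --pt "0 0 13.6 -50 65 0 1" --pt "0 0 13.6 -50 65 0 1"

```text
clock: 9.68
tcp_pos: [0.598, 0.0424, 0.0982]
orientation: [-2.112, -2.324, 0.0]
contact_force: [0.8, -0.6, 0.6]
grip_width: 0.0099
gripper_force: 59.4
```

```bash
python3 - <<'E'
from h import *
st(); r.grab_frame("top"); st(); held("top",.085,(560,630)); held("side",.085,(560,630))
E
```

```text
t 9.68 tcp [598.   42.4  98.2] ytool ang 5.47 z [-0.001  0.    -1.   ] j [ 0.2   0.56 -0.5   1.82  0.35  0.85 -0.37] F [ 0.8 -0.6  0.6] w 9.9
t 9.73 tcp [598.9  40.8  98.1] ytool ang 5.34 z [-0. -0. -1.] j [ 0.2   0.56 -0.5   1.82  0.35  0.85 -0.37] F [ 0.1 -0.7 -0.5] w 9.7
top 310 y 58.6 178.1
  y 70 x med 594.2 z med 105.5 p90 109.0 47
  y 90 x med 593.1 z med 105.7 p90 108.6 51
  y 110 x med 591.7 z med 105.5 p90 108.5 58
  y 130 x med 590.3 z med 105.5 p90 107.8 55
  y 150 x med 587.9 z med 106.3 p90 109.3 59
  y 170 x med 586.8 z med 104.8 p90 107.0 38
side 245 y 24.2 163.6
  y 50 x med 596.7 z med 106.7 p90 109.3 25
  y 70 x med 593.2 z med 106.6 p90 108.7 35
  y 90 x med 590.9 z med 106.5 p90 108.9 40
  y 110 x med 588.8 z med 106.2 p90 107.9 43
  y 130 x med 588.2 z med 105.5 p90 108.1 46
  y 150 x med 585.8 z med 105.3 p90 107.5 43
```

Request:
servo_tool --pt "0 0 0 0.4 5 0 1" --pt "0 0 0 -0.5 15 0 1" --pt "0 0 0 -1.5 26 0 1" --pt "0 0 0 -1.5 26 0 1" --pt "0 0 0 -1.5 26 0 1"

```text
clock: 10.25
tcp_pos: [0.5974, 0.0685, 0.0984]
orientation: [-2.113, -2.324, -0.001]
contact_force: [0.5, -0.5, -0.6]
grip_width: 0.0096
gripper_force: 59.4
```

```bash
python3 - <<'E'
from h import *
r.grab_frame("top"); st(); held("side",.085,(560,630))
E
```

```text
t 10.3 tcp [597.4  67.4  98.3] ytool ang 5.38 z [-0.  0. -1.] j [ 0.16  0.56 -0.5   1.82  0.35  0.85 -0.42] F [ 0.7  0.2 -0.3] w 9.7
side 203 y 52.3 204.1
  y 70 x med 595.8 z med 108.1 p90 109.8 16
  y 90 x med 591.8 z med 105.9 p90 108.4 37
  y 110 x med 590.3 z med 106.3 p90 108.6 40
  y 130 x med 588.1 z med 106.1 p90 109.1 44
  y 150 x med 585.8 z med 106.3 p90 108.4 47
```

Request:
servo_tool --pt "0 0 0 -1.4 15 0 1" --pt "0 0 0 -2.8 30 0 1" --pt "0 0 0 -4.2 45 0 1" --pt "0 0 0 -4.2 45 0 1" --pt "0 0 0 -4.2 45 0 1"

```text
clock: 10.77
tcp_pos: [0.5933, 0.1119, 0.0983]
orientation: [2.115, 2.323, -0.0]
contact_force: [-0.4, -0.3, -0.3]
grip_width: 0.0099
gripper_force: 59.4
```

Request:
servo_tool --pt "0 0 0 -1.4 15 0 1" --pt "0 0 0 -2.8 30 0 1" --pt "0 0 0 -2.8 30 0 1" --pt "0 0 0 -2.8 30 0 1"

```text
clock: 11.1
tcp_pos: [0.5905, 0.1423, 0.0984]
orientation: [-2.114, -2.323, -0.0]
contact_force: [-0.2, -0.3, -0.2]
grip_width: 0.0097
gripper_force: 59.4
```

Request:
servo_tool --pt "0 0 0 -1.2 12 0 1" --pt "0 0 0 -2.5 25 0 1" --pt "0 0 0 -2.8 30 0 1" --pt "0 0 0 -2.8 30 0 1" --pt "0 0 0 -2.8 30 0 1"

```text
clock: 11.52
tcp_pos: [0.5876, 0.1724, 0.0983]
orientation: [-2.115, -2.323, 0.0]
contact_force: [0.9, -0.8, 0.1]
grip_width: 0.0097
gripper_force: 59.4
```

```bash
python3 - <<'E'
from h import *
r.grab_frame("top"); st(); held("side",.085,(560,630)); held("top",.085,(560,630))
E
```

```text
t 11.57 tcp [587.7 171.7  98.2] ytool ang 5.33 z [-0. -0. -1.] j [-0.01  0.58 -0.51  1.79  0.36  0.86 -0.59] F [-0.5 -0.2  0.9] w 9.5
side 195 y 199.0 307.8
  y 210 x med 580.9 z med 106.5 p90 109.3 49
  y 230 x med 578.3 z med 106.4 p90 108.4 52
  y 250 x med 577.9 z med 105.6 p90 107.6 29
  y 290 x med 572.4 z med 105.3 p90 108.2 50
  y 310 x med 573.3 z med 102.6 p90 104.5 11
top 187 y 221.2 307.1
  y 230 x med 580.4 z med 105.3 p90 108.2 52
  y 250 x med 579.4 z med 105.6 p90 108.8 67
  y 270 x med 577.9 z med 105.9 p90 108.1 57
  y 310 x med 574.4 z med 103.7 p90 105.3 9
```

Request:
servo_tool --pt "0 0 0 0 0 0 0.7" --pt "0 0 0 0 0 0 0.7" --pt "0 0 0 0 0 0 0.7" --pt "0 0 0 0 0 40 0.7" --pt "0 0 0 0 0 80 0.7"

```text
clock: 12.08
tcp_pos: [0.5859, 0.1708, 0.1768]
orientation: [-2.114, -2.319, 0.008]
contact_force: [1.3, 0.1, 0.4]
grip_width: 0.0256
gripper_force: 0.0
```

Request:
servo_tool --pt "0 0 -12.6 40 -195 0 0.5" --pt "0 0 -12.6 40 -195 0 0.5" --pt "0 0 -12.6 40 -195 0 0.5" --pt "0 0 -12.6 40 -195 0 0.5" --pt "0 0 -12.6 40 -195 0 0.5"

```text
clock: 12.5
tcp_pos: [0.628, -0.0277, 0.1785]
orientation: [2.36, 2.071, -0.001]
contact_force: [0.6, 0.2, -0.4]
grip_width: 0.0428
gripper_force: 0.0
```

Request:
servo_tool --pt "0 0 0 40 -195 -40 0.5" --pt "0 0 0 40 -195 -80 0.5" --pt "0 0 0 40 -195 -100 0.5" --pt "0 0 0 40 -195 -120 0.5" --pt "0 0 0 40 -195 -120 0.5"

```text
clock: 12.92
tcp_pos: [0.6638, -0.1996, 0.0763]
orientation: [2.358, 2.074, 0.001]
contact_force: [1.1, 0.2, 0.2]
grip_width: 0.0427
gripper_force: 0.0
```

```bash
python3 - <<'E'
from h import *
reds("top"); reds("side");st()
E
```

```text
top 1503 mid [791.  361.2] len 280.0 ang 95.5
top 256 mid [ 678.3 -144.2] len 117.0 ang 82.9
top 326 mid [ 625.1 -150.9] len 144.0 ang 78.6
top 100 mid [609.9 193. ] len 36.0 ang 93.5
top 220 mid [602.8 265.5] len 73.0 ang 95.0
top 176 mid [573.7  20. ] len 79.0 ang 90.8
top 235 mid [516.4 257.2] len 72.0 ang 96.1
top 89 mid [523.5 187.5] len 32.0 ang 95.2
side 173 mid [ 675.7 -163.1] len 151.0 ang 82.6
side 213 mid [ 624.2 -153.6] len 150.0 ang 78.6
side 144 mid [572.3  15.5] len 88.0 ang 90.7
side 130 mid [623.7 180.9] len 60.0 ang 98.0
side 80 mid [538.9 173.3] len 58.0 ang 95.7
side 59 mid [615.9 259.5] len 31.0 ang 103.1
side 75 mid [526.9 252.6] len 35.0 ang 100.9
t 13.02 tcp [ 659.2 -205.6   70.8] ytool ang -7.82 z [-0.009 -0.003 -1.   ] j [ 0.46  0.7  -0.38  1.61  0.31  0.9  -0.16] F [-0.7 -0.  -1.3] w 42.7
```

Request:
servo_tool --pt "0 0 0 0 0 0 0.5" --pt "0 0 0 0 0 0 0.5" --pt "0 0 0 0 0 0 0.5"

```text
clock: 13.27
tcp_pos: [0.6644, -0.1951, 0.0781]
orientation: [2.355, 2.078, 0.003]
contact_force: [-0.3, 0.4, -0.2]
grip_width: 0.0428
gripper_force: 0.0
```

Request:
servo_tool --pt "0 0 0 4.3 -28 -10 0.5" --pt "0 0 0 4.3 -28 -30 0.5" --pt "0 0 0 4.3 -28 -60 0.5" --pt "0 0 0 4.3 -28 -60 0.5" --pt "0 0 0 4.3 -28 -60 0.5"

```text
clock: 13.68
tcp_pos: [0.6671, -0.2232, 0.0165]
orientation: [-2.354, -2.077, 0.001]
contact_force: [0.4, 0.3, 0.4]
grip_width: 0.0428
gripper_force: 0.0
```

Request:
servo_tool --pt "0 0 0 0 0 0 0.5" --pt "0 0 0 0 0 0 0.5" --pt "0 0 0 0 0 0 0.5"

```text
clock: 13.93
tcp_pos: [0.6691, -0.2249, 0.0189]
orientation: [2.356, 2.075, 0.003]
contact_force: [-0.8, 0.4, -0.1]
grip_width: 0.0427
gripper_force: 0.0
```

```bash
python3 - <<'E'
from h import *
st()
E
```

```text
t 13.93 tcp [ 669.1 -224.9   18.9] ytool ang -7.26 z [ 0.003 -0.001 -1.   ] j [ 0.47  0.78 -0.36  1.59  0.34  0.83 -0.15] F [-0.8  0.4 -0.1] w 42.7
```

Request:
servo_tool --pt "0 0 0 -0.5 1 -6 0.5" --pt "0 0 0 -0.5 1 -14 0.5" --pt "0 0 0 -0.5 1 -14 0.5" --pt "0 0 0 -0.5 1 -14 0.5"

```text
clock: 14.27
tcp_pos: [0.6664, -0.224, 0.0018]
orientation: [-2.357, -2.075, 0.002]
contact_force: [0.4, -0.5, 0.8]
grip_width: 0.0428
gripper_force: 0.0
```

Request:
servo_tool --pt "0 0 0 0 0 0 1" --pt "0 0 0 0 0 0 1" --pt "0 0 0 0 0 0 1" --pt "0 0 0 0 0 0 1" --pt "0 0 0 0 0 0 1"

```text
clock: 14.68
tcp_pos: [0.6675, -0.2242, 0.0031]
orientation: [2.358, 2.075, 0.001]
contact_force: [-0.4, -0.7, 1.7]
grip_width: 0.0098
gripper_force: 59.7
```

```bash
python3 - <<'E'
from h import *
r.grab_frame("top"); st()
E
```

```text
t 14.73 tcp [ 667.5 -224.2    3.1] ytool ang -7.29 z [ 0.001 -0.    -1.   ] j [ 0.47  0.8  -0.35  1.6   0.35  0.81 -0.15] F [ 0.6 -0.4  2. ] w 10.0
```

Request:
servo_tool --pt "0 0 0 0 0 35 1" --pt "0 0 0 0 0 70 1" --pt "0 0 0 0 0 95 1" --pt "0 0 0 0 0 95 1" --pt "0 0 0 0 0 95 1"

```text
clock: 15.15
tcp_pos: [0.6683, -0.2244, 0.0997]
orientation: [2.356, 2.073, 0.003]
contact_force: [-0.1, -0.1, -0.3]
grip_width: 0.0098
gripper_force: 59.5
```

Request:
servo_tool --pt "0 0 4 -17 35 0 1" --pt "0 0 8 -35 70 0 1" --pt "0 0 12.6 -52 105 0 1" --pt "0 0 12.6 -52 105 0 1" --pt "0 0 12.6 -52 105 0 1"

```text
clock: 15.57
tcp_pos: [0.6133, -0.1159, 0.0964]
orientation: [-2.108, -2.325, 0.002]
contact_force: [-0.3, -0.9, 0.6]
grip_width: 0.0098
gripper_force: 59.5
```

Request:
servo_tool --pt "0 0 0 -17 35 0 1" --pt "0 0 0 -35 70 0 1" --pt "0 0 0 -52 105 0 1" --pt "0 0 0 -52 105 0 1" --pt "0 0 0 -52 105 0 1"

```text
clock: 15.98
tcp_pos: [0.5624, -0.0127, 0.0971]
orientation: [-2.112, -2.324, 0.001]
contact_force: [0.9, -0.6, -1.3]
grip_width: 0.0104
gripper_force: 59.5
```

```bash
python3 - <<'E'
from h import *
r.grab_frame("top"); st(); held("side",.085,(535,575)); held("top",.085,(535,575))
E
```

```text
t 16.03 tcp [563.2 -14.8  97.1] ytool ang 5.3 z [-0.001 -0.001 -1.   ] j [ 0.3   0.51 -0.49  1.91  0.33  0.8  -0.28] F [-0.1 -0.  -0.2] w 9.8
side 315 y -16.9 307.7
  y -10 x med 561.1 z med 105.8 p90 107.9 20
  y 10 x med 557.9 z med 105.9 p90 108.7 31
  y 30 x med 556.5 z med 106.2 p90 108.4 37
  y 50 x med 554.2 z med 106.2 p90 108.3 34
  y 70 x med 552.5 z med 105.9 p90 108.3 42
  y 90 x med 549.9 z med 105.9 p90 107.6 41
  y 110 x med 548.5 z med 105.0 p90 108.8 39
  y 230 x med 574.4 z med 99.4 p90 103.1 12
  y 290 x med 570.8 z med 102.3 p90 105.3 34
  y 310 x med 572.4 z med 99.5 p90 102.4 10
top 372 y -4.9 306.0
  y 10 x med 557.7 z med 104.5 p90 108.5 48
  y 30 x med 558.4 z med 104.4 p90 107.7 56
  y 50 x med 556.8 z med 105.3 p90 107.6 66
  y 70 x med 556.1 z med 105.0 p90 108.0 55
  y 90 x med 554.2 z med 104.6 p90 107.9 60
  y 110 x med 552.4 z med 104.5 p90 108.9 49
  y 250 x med 574.6 z med 100.1 p90 105.7 11
  y 270 x med 573.5 z med 102.1 p90 105.3 18
```

Request:
servo_tool --pt "0 0 0 0 20 0 1" --pt "0 0 0 -2 40 0 1" --pt "0 0 0 -3.3 53 0 1" --pt "0 0 0 -3.3 53 0 1" --pt "0 0 0 -3.3 53 0 1"

```text
clock: 16.55
tcp_pos: [0.5602, 0.0383, 0.0975]
orientation: [2.116, 2.322, -0.001]
contact_force: [0.2, -0.6, -0.4]
grip_width: 0.0096
gripper_force: 59.5
```

```bash
python3 - <<'E'
from h import *
r.grab_frame("top"); st()
E
```

```text
t 16.6 tcp [560.2  37.3  97.5] ytool ang 5.23 z [-0.    -0.001 -1.   ] j [ 0.21  0.51 -0.5   1.92  0.33  0.8  -0.38] F [ 0.1 -0.8  0.2] w 10.1
```

Request:
servo_tool --pt "0 0 0 -0.5 5 0 1" --pt "0 0 0 -1.4 15 0 1" --pt "0 0 0 -2.4 26 0 1" --pt "0 0 0 -2.4 26 0 1" --pt "0 0 0 -2.4 26 0 1"

```text
clock: 17.02
tcp_pos: [0.5574, 0.0662, 0.0979]
orientation: [-2.114, -2.324, -0.001]
contact_force: [-0.0, -0.5, -1.0]
grip_width: 0.0101
gripper_force: 59.5
```

```bash
python3 - <<'E'
from h import *
r.grab_frame("top"); st(); held("side",.085,(535,568))
E
```

```text
t 17.07 tcp [557.4  65.3  97.8] ytool ang 5.37 z [-0. -0. -1.] j [ 0.17  0.51 -0.5   1.92  0.33  0.8  -0.43] F [ 0.1 -0.5  0.7] w 9.6
side 211 y 60.3 291.5
  y 70 x med 554.5 z med 106.6 p90 110.3 24
  y 90 x med 552.0 z med 106.1 p90 108.6 38
  y 110 x med 550.4 z med 106.2 p90 108.8 40
  y 130 x med 548.9 z med 106.2 p90 108.5 43
  y 150 x med 546.8 z med 106.4 p90 109.4 45
  y 190 x med 543.1 z med 103.6 p90 105.6 12
```

Request:
servo_tool --pt "0 0 0 -1.4 15 0 1" --pt "0 0 0 -2.8 30 0 1" --pt "0 0 0 -4.2 45 0 1" --pt "0 0 0 -4.2 45 0 1" --pt "0 0 0 -4.2 45 0 1"

```text
clock: 17.53
tcp_pos: [0.5533, 0.1101, 0.0977]
orientation: [2.115, 2.323, -0.0]
contact_force: [-0.8, 0.4, -0.7]
grip_width: 0.0097
gripper_force: 59.5
```

Request:
servo_tool --pt "0 0 0 -1.4 15 0 1" --pt "0 0 0 -2.8 30 0 1" --pt "0 0 0 -2.8 30 0 1" --pt "0 0 0 -2.8 30 0 1"

```text
clock: 17.87
tcp_pos: [0.5506, 0.1391, 0.0977]
orientation: [2.116, 2.322, -0.001]
contact_force: [-0.1, -0.7, -0.2]
grip_width: 0.0097
gripper_force: 59.5
```

Request:
servo_tool --pt "0 0 0 -1.2 12 0 1" --pt "0 0 0 -2.4 25 0 1" --pt "0 0 0 -2.8 29 0 1" --pt "0 0 0 -2.8 29 0 1" --pt "0 0 0 -2.8 29 0 1"

```text
clock: 18.28
tcp_pos: [0.5476, 0.1693, 0.0977]
orientation: [2.115, 2.323, -0.0]
contact_force: [-0.3, 0.1, 0.2]
grip_width: 0.0101
gripper_force: 59.5
```

Request:
servo_tool --pt "0 0 0 0 0 0 0.7" --pt "0 0 0 0 0 0 0.7" --pt "0 0 0 0 0 0 0.7" --pt "0 0 0 0 0 40 0.7" --pt "0 0 0 0 0 80 0.7"

```text
clock: 18.7
tcp_pos: [0.5459, 0.1677, 0.1764]
orientation: [-2.114, -2.319, 0.008]
contact_force: [0.5, 0.2, 1.1]
grip_width: 0.0259
gripper_force: 0.0
```

```bash
python3 - <<'E'
from h import *
st(); held("side",.085,(530,568)); held("top",.085,(530,568)); reds("top"); reds("side")
E
```

```text
t 18.7 tcp [545.9 167.7 176.4] ytool ang 5.29 z [-0.006 -0.002 -1.   ] j [ 0.03  0.43 -0.56  1.83  0.27  0.97 -0.55] F [0.5 0.2 1.1] w 25.9
side 206 y 158.9 306.7
  y 190 x med 542.2 z med 103.5 p90 107.0 17
  y 210 x med 540.4 z med 103.3 p90 106.0 53
  y 230 x med 539.0 z med 102.9 p90 105.2 51
  y 250 x med 539.0 z med 103.5 p90 105.4 19
  y 270 x med 535.1 z med 101.5 p90 103.9 10
  y 290 x med 535.8 z med 102.4 p90 104.7 43
  y 310 x med 533.3 z med 100.1 p90 101.5 10
top 91 y 249.9 308.4
  y 250 x med 537.4 z med 102.8 p90 104.5 25
  y 270 x med 538.8 z med 102.2 p90 105.8 46
  y 290 x med 536.6 z med 102.9 p90 103.9 12
top 835 mid [789.7 399.7] len 203.0 ang 96.0
top 321 mid [ 624.9 -150.9] len 144.0 ang 78.7
top 188 mid [573.8  19. ] len 81.0 ang 91.2
top 72 mid [558.  284.6] len 28.0 ang 82.6
top 153 mid [515.  268.4] len 49.0 ang 94.4
side 208 mid [ 624.  -155.1] len 150.0 ang 78.4
side 143 mid [572.4  15.5] len 88.0 ang 90.8
side 126 mid [624.  181.5] len 59.0 ang 97.3
side 135 mid [580.3 177.6] len 58.0 ang 96.4
side 82 mid [538.8 172.9] len 59.0 ang 95.4
side 59 mid [616.  259.6] len 31.0 ang 102.8
side 72 mid [572.9 256.9] len 35.0 ang 100.1
side 74 mid [526.9 252.7] len 35.0 ang 101.4
```

Request:
servo_tool --pt "0 0 -4.4 27 -152 0 0.5" --pt "0 0 -4.4 27 -152 0 0.5" --pt "0 0 -4.4 27 -152 0 0.5" --pt "0 0 -4.4 27 -152 0 0.5" --pt "0 0 -4.4 27 -152 -30 0.5"

```text
clock: 19.32
tcp_pos: [0.5785, 0.0077, 0.1502]
orientation: [2.211, 2.221, 0.003]
contact_force: [0.3, -0.1, -0.5]
grip_width: 0.0427
gripper_force: 0.0
```

Request:
servo_tool --pt "0 0 0 0 0 -40 0.5" --pt "0 0 0 0 0 -80 0.5" --pt "0 0 0 0 0 -120 0.5" --pt "0 0 0 0 0 -130 0.5" --pt "0 0 0 0 0 -130 0.5"

```text
clock: 19.73
tcp_pos: [0.571, 0.0164, 0.0139]
orientation: [-2.199, -2.235, 0.01]
contact_force: [-0.3, -0.1, 0.9]
grip_width: 0.0426
gripper_force: 0.0
```

Request:
servo_tool --pt "0 0 0 0 0 0 0.5" --pt "0 0 0 0 0 0 0.5" --pt "0 0 0 0 0 0 0.5"

```text
clock: 19.98
tcp_pos: [0.5765, 0.0172, 0.0201]
orientation: [2.202, 2.237, 0.005]
contact_force: [-0.7, -0.2, -0.3]
grip_width: 0.0428
gripper_force: 0.0
```

Request:
servo_tool --pt "0 0 0 -1.5 0.3 -8 0.5" --pt "0 0 0 -1.5 0.3 -15 0.5" --pt "0 0 0 -1.5 0.3 -15 0.5" --pt "0 0 0 -1.5 0.3 -15 1" --pt "0 0 0 -1.5 0.3 -15 1"

```text
clock: 20.4
tcp_pos: [0.5732, 0.0172, 0.0027]
orientation: [-2.204, -2.239, 0.0]
contact_force: [-0.9, 0.2, 0.0]
grip_width: 0.0194
gripper_force: 0.0
```

Request:
servo_tool --pt "0 0 0 0 0 0 1" --pt "0 0 0 0 0 0 1" --pt "0 0 0 0 0 0 1" --pt "0 0 0 0 0 40 1" --pt "0 0 0 0 0 80 1"

```text
clock: 20.82
tcp_pos: [0.5709, 0.0171, 0.0813]
orientation: [-2.2, -2.236, 0.007]
contact_force: [0.6, 0.7, 0.4]
grip_width: 0.0099
gripper_force: 59.3
```

Request:
servo_tool --pt "0 0 0 0 0 40 1" --pt "0 0 0 0 0 80 1" --pt "0 0 -5 -9 -38 80 1" --pt "0 0 -11 -18 -76 80 1" --pt "0 0 -11 -27 -114 80 1"

```text
clock: 21.23
tcp_pos: [0.5463, -0.0977, 0.1639]
orientation: [2.41, 2.012, 0.002]
contact_force: [0.4, -0.8, -0.5]
grip_width: 0.0099
gripper_force: 59.3
```

Request:
servo_tool --pt "0 0 0 -9 -38 0 1" --pt "0 0 0 -18 -76 0 1" --pt "0 0 0 -27 -114 0 1" --pt "0 0 0 -36 -152 0 1" --pt "0 0 0 -45 -190 0 1"

```text
clock: 21.65
tcp_pos: [0.5003, -0.2886, 0.1629]
orientation: [2.408, 2.017, 0.0]
contact_force: [1.1, -0.3, -0.9]
grip_width: 0.0101
gripper_force: 59.3
```

Request:
servo_tool --pt "0 0 0 -9 -38 0 1" --pt "0 0 0 -18 -76 0 1" --pt "0 0 0 -28 -115 0 1" --pt "0 0 0 -28 -115 0 1" --pt "0 0 0 -28 -115 0 1"

```text
clock: 22.07
tcp_pos: [0.4711, -0.405, 0.1622]
orientation: [-2.414, -2.01, 0.002]
contact_force: [1.1, 0.9, -0.5]
grip_width: 0.0099
gripper_force: 59.3
```

```bash
python3 - <<'E'
from h import *
st(); reds("top"); reds("side")
E
```

```text
t 22.07 tcp [ 471.1 -405.   162.2] ytool ang -10.44 z [-0.001 -0.001 -1.   ] j [ 0.86  0.48 -0.33  1.74  0.19  0.96  0.27] F [ 1.1  0.9 -0.5] w 9.9
top 1266 mid [792.8 361.5] len 279.0 ang 95.7
top 323 mid [ 624.9 -150.9] len 144.0 ang 78.8
top 100 mid [609.8 193.1] len 36.0 ang 94.0
top 222 mid [602.8 265.5] len 73.0 ang 94.9
top 92 mid [567.  190.5] len 32.0 ang 93.6
top 236 mid [561.  261.2] len 71.0 ang 95.2
top 88 mid [523.5 186.7] len 30.0 ang 95.5
top 232 mid [516.3 257.2] len 72.0 ang 95.8
top 98 mid [ 499.7 -439.8] len 47.0 ang 83.4
side 44 mid [ 535.9 -570.1] len 59.0 ang 87.7
side 205 mid [ 624.1 -155.1] len 150.0 ang 78.4
side 130 mid [623.7 180.9] len 60.0 ang 97.7
side 136 mid [580.4 176.9] len 60.0 ang 96.2
side 79 mid [538.8 173.3] len 58.0 ang 96.0
side 59 mid [615.9 259.5] len 31.0 ang 104.4
side 71 mid [573.  256.9] len 35.0 ang 100.6
side 75 mid [527.  252.3] len 36.0 ang 101.4
```

Request:
servo_tool --pt "0 0 0 -13 0 -30 1" --pt "0 0 0 -13 2 -65 1" --pt "0 0 0 -13 2 -100 1" --pt "0 0 0 -13 2 -130 1" --pt "0 0 0 -13 2 -145 1"

```text
clock: 22.58
tcp_pos: [0.4594, -0.3961, 0.0142]
orientation: [-2.401, -2.018, -0.0]
contact_force: [-0.8, -0.1, -0.7]
grip_width: 0.0097
gripper_force: 59.3
```

Request:
servo_tool --pt "0 0 0 0 0 0 1" --pt "0 0 0 0 0 0 0.7" --pt "0 0 0 0 0 0 0.7" --pt "0 0 0 0 0 0 0.7" --pt "0 0 0 0 0 40 0.7"

```text
clock: 23.0
tcp_pos: [0.4569, -0.397, 0.0531]
orientation: [-2.4, -2.012, 0.003]
contact_force: [-0.4, -1.1, -1.2]
grip_width: 0.0254
gripper_force: 0.0
```

Request:
servo_tool --pt "0 0 0 0 0 40 0.5" --pt "0 0 0 0 0 80 0.5" --pt "0 0 0 0 0 120 0.5" --pt "0 0 0 0 0 120 0.5" --pt "0 0 0 0 0 120 0.5"

```text
clock: 23.42
tcp_pos: [0.4623, -0.4011, 0.1825]
orientation: [2.402, 2.012, 0.002]
contact_force: [-0.3, 0.8, 0.5]
grip_width: 0.0428
gripper_force: 0.0
```

```bash
python3 - <<'E'
from h import *
st(); f=lambda u,v: px("top",330+(u+.5)/3.6-.5,150+(v+.5)/3.6-.5,.010)[:2]*1000
a,b,c=f(287,137),f(150,150),f(58,92); print(a,b,c,np.degrees(np.arctan2(*(b-a)[::-1])), a+(b-a)*.68)
reds("top"); reds("side")
E
```

```text
t 23.42 tcp [ 462.3 -401.1  182.5] ytool ang -10.1 z [ 0.007 -0.006 -1.   ] j [ 0.88  0.44 -0.35  1.75  0.18  0.97  0.28] F [-0.3  0.8  0.5] w 42.8
[ 619.74710966 -225.57954704] [ 612.85012803 -138.86418888] [651.61948014 -82.02017772] 94.5474968211062 [ 615.05716215 -166.61310349]
top 1263 mid [792.7 362.3] len 278.0 ang 95.7
top 324 mid [ 624.9 -150.9] len 144.0 ang 78.7
top 100 mid [609.8 193. ] len 36.0 ang 94.8
top 223 mid [602.8 265.5] len 73.0 ang 95.0
top 92 mid [567.  190.4] len 32.0 ang 92.7
top 241 mid [561.  262.2] len 73.0 ang 94.9
top 237 mid [516.5 257.2] len 72.0 ang 95.8
top 88 mid [523.5 186.7] len 30.0 ang 95.5
top 176 mid [ 460.9 -395.7] len 85.0 ang 80.0
side 78 mid [ 460.1 -405.7] len 84.0 ang 80.4
side 210 mid [ 623.8 -155.6] len 151.0 ang 78.7
side 128 mid [623.8 180.9] len 60.0 ang 97.6
side 137 mid [580.3 176.9] len 60.0 ang 95.9
side 81 mid [538.9 172.8] len 59.0 ang 95.8
side 60 mid [615.8 259.5] len 31.0 ang 103.5
side 71 mid [573.  256.9] len 35.0 ang 100.6
side 75 mid [526.8 252.6] len 35.0 ang 101.5
```

Request:
servo_tool --pt "0 0 7 22 33 0 0.5" --pt "0 0 14.6 44 66 0 0.5" --pt "0 0 14.6 66 99 0 0.5" --pt "0 0 14.6 88 132 0 0.5" --pt "0 0 14.6 100 150 0 0.5"

```text
clock: 23.93
tcp_pos: [0.5619, -0.2438, 0.1764]
orientation: [-2.124, -2.311, -0.003]
contact_force: [0.8, -0.2, 0.3]
grip_width: 0.0429
gripper_force: 0.0
```

Request:
servo_tool --pt "0 0 0 22 33 -30 0.5" --pt "0 0 0 44 66 -60 0.5" --pt "0 0 0 54 82 -100 0.5" --pt "0 0 0 54 82 -130 0.5" --pt "0 0 0 54 82 -130 0.5"

```text
clock: 24.35
tcp_pos: [0.6094, -0.1629, 0.0394]
orientation: [-2.118, -2.303, 0.008]
contact_force: [-2.0, 0.2, -0.4]
grip_width: 0.0427
gripper_force: 0.0
```

Request:
servo_tool --pt "0 0 0 0 0 0 0.5" --pt "0 0 0 0 0 0 0.5" --pt "0 0 0 0 0 0 0.5"

```text
clock: 24.6
tcp_pos: [0.615, -0.1697, 0.0498]
orientation: [2.133, 2.303, 0.001]
contact_force: [0.3, 0.3, -0.1]
grip_width: 0.0424
gripper_force: 0.0
```

```bash
python3 - <<'E'
from h import *
st()
E
```

```text
t 24.6 tcp [ 615.  -169.7   49.8] ytool ang 4.39 z [ 0.003 -0.001 -1.   ] j [ 0.46  0.66 -0.4   1.76  0.34  0.79 -0.03] F [ 0.3  0.3 -0.1] w 42.4
```

Request:
servo_tool --pt "0 0 0 0.5 1 -20 0.5" --pt "0 0 0 0.5 1 -40 0.5" --pt "0 0 0 0.5 1 -46 0.5" --pt "0 0 0 0.5 1 -46 0.5" --pt "0 0 0 0.5 1 -46 0.5"

```text
clock: 25.02
tcp_pos: [0.6154, -0.1678, 0.0033]
orientation: [2.133, 2.305, 0.001]
contact_force: [-0.5, 0.6, -0.1]
grip_width: 0.043
gripper_force: 0.0
```

Request:
servo_tool --pt "0 0 0 0 0 0 1" --pt "0 0 0 0 0 0 1" --pt "0 0 0 0 0 0 1" --pt "0 0 0 0 0 0 1" --pt "0 0 0 0 0 0 1"

```text
clock: 25.43
tcp_pos: [0.6158, -0.1671, 0.0033]
orientation: [2.131, 2.305, 0.002]
contact_force: [-0.5, -0.7, 5.6]
grip_width: 0.0097
gripper_force: 59.6
```

Request:
servo_tool --pt "0 0 0 0 0 30 1" --pt "0 0 0 0 0 65 1" --pt "0 0 0 0 0 100 1" --pt "0 0 0 0 0 135 1" --pt "0 0 0 0 0 140 1"

```text
clock: 25.85
tcp_pos: [0.6186, -0.1671, 0.1491]
orientation: [2.126, 2.3, 0.009]
contact_force: [0.6, -0.2, 0.5]
grip_width: 0.01
gripper_force: 58.8
```

Request:
servo_tool --pt "0 0 0 -19 -32 0 1" --pt "0 0 0 -38 -64 0 1" --pt "0 0 0 -57 -96 0 1" --pt "0 0 0 -76 -128 0 1" --pt "0 0 0 -90 -150 0 1"

```text
clock: 26.27
tcp_pos: [0.5221, -0.3206, 0.1417]
orientation: [2.136, 2.303, -0.003]
contact_force: [-0.1, -0.1, -0.9]
grip_width: 0.0102
gripper_force: 58.8
```

Request:
servo_tool --pt "0 0 0 -19 -32 0 1" --pt "0 0 0 -38 -64 0 1" --pt "0 0 0 -56 -96 0 1" --pt "0 0 0 -56 -100 0 1" --pt "0 0 0 -56 -100 0 1"

```text
clock: 26.68
tcp_pos: [0.4662, -0.4204, 0.1415]
orientation: [2.139, 2.3, -0.003]
contact_force: [0.7, 0.9, -0.7]
grip_width: 0.0097
gripper_force: 58.8
```

```bash
python3 - <<'E'
from h import *
st(); b,_=reds("top")
cv2.imwrite("pics/g3.png",cv2.resize(b[130:310,160:560],(800,360),interpolation=3))
E
```

```text
t 26.68 tcp [ 466.2 -420.4  141.5] ytool ang 4.15 z [-0.001 -0.001 -1.   ] j [ 0.92  0.52 -0.4   1.73  0.24  0.93  0.5 ] F [ 0.7  0.9 -0.7] w 9.7
top 1242 mid [792.9 361. ] len 280.0 ang 95.6
top 100 mid [610.  193.1] len 36.0 ang 94.6
top 223 mid [602.7 265.4] len 73.0 ang 94.5
top 242 mid [562.7 262.2] len 73.0 ang 95.4
top 90 mid [568.3 190.6] len 32.0 ang 94.9
top 286 mid [ 496.9 -432.7] len 120.0 ang 70.4
top 90 mid [523.6 187.5] len 31.0 ang 96.0
top 235 mid [516.4 257.2] len 72.0 ang 95.7
top 181 mid [ 461.2 -395.6] len 85.0 ang 80.0
```

View pics/g3.png

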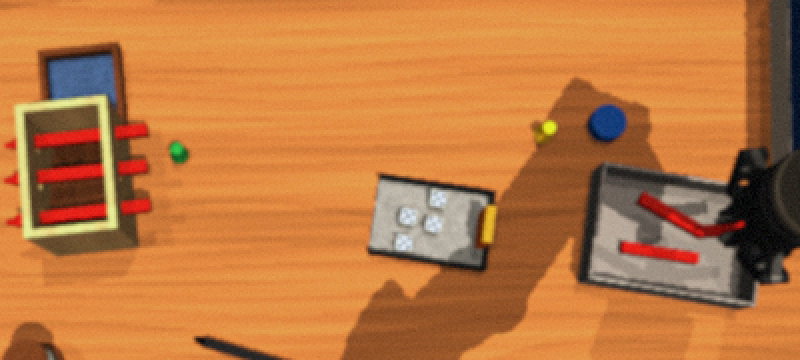

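Request:
servo_tool --pt "0 0 0 1 2 -35 1" --pt "0 0 0 1 2 -70 1" --pt "0 0 0 1 2 -100 1" --pt "0 0 0 1 2 -116 1" --pt "0 0 0 1 2 -116 1"

```text
clock: 27.15
tcp_pos: [0.4688, -0.4105, 0.0218]
orientation: [-2.123, -2.306, -0.001]
contact_force: [-0.8, 0.7, -0.1]
grip_width: 0.0102
gripper_force: 58.8
```

Request:
servo_tool --pt "0 0 0 0 0 0 1" --pt "0 0 0 0 0 0 0.7" --pt "0 0 0 0 0 0 0.7" --pt "0 0 0 0 0 0 0.7" --pt "0 0 0 0 0 0 0.7"

```text
clock: 27.57
tcp_pos: [0.4704, -0.4153, 0.0271]
orientation: [2.131, 2.305, 0.0]
contact_force: [0.3, 0.5, -0.5]
grip_width: 0.0256
gripper_force: 0.0
```

Request:
servo_tool --pt "0 0 0 0 0 35 0.7" --pt "0 0 0 0 0 70 0.5" --pt "0 0 0 0 0 105 0.5" --pt "0 0 0 0 0 130 0.5" --pt "0 0 0 0 0 130 0.5"

```text
clock: 27.98
tcp_pos: [0.4729, -0.417, 0.1628]
orientation: [2.125, 2.299, 0.001]
contact_force: [0.9, 0.2, -0.0]
grip_width: 0.0427
gripper_force: 0.0
```

```bash
python3 - <<'E'
from h import *
st(); b,_=reds("top"); reds("side")
E
```

```text
t 27.98 tcp [ 472.9 -417.   162.8] ytool ang 4.49 z [ 0.009 -0.007 -1.   ] j [ 0.92  0.5  -0.41  1.72  0.24  0.96  0.51] F [ 0.9  0.2 -0. ] w 42.7
top 1216 mid [793.2 361. ] len 280.0 ang 95.6
top 101 mid [610. 193.] len 36.0 ang 94.7
top 225 mid [602.7 265.5] len 73.0 ang 94.5
top 239 mid [562.6 262.2] len 72.0 ang 95.1
top 91 mid [568.3 190.8] len 32.0 ang 98.9
top 90 mid [523.7 186.7] len 30.0 ang 95.4
top 234 mid [516.4 257.1] len 73.0 ang 96.1
top 580 mid [ 474.  -403.1] len 138.0 ang 85.8
side 217 mid [ 472.4 -424. ] len 120.0 ang 91.4
side 129 mid [623.7 180.9] len 60.0 ang 97.9
side 136 mid [582.  177.2] len 59.0 ang 95.4
side 80 mid [538.9 173.3] len 58.0 ang 95.7
side 59 mid [615.9 259.5] len 31.0 ang 104.4
side 72 mid [574.5 257.2] len 35.0 ang 100.0
side 75 mid [526.8 252.6] len 35.0 ang 101.5
```

Request:
servo_tool --pt "0 0 34 9 100 0 0.5" --pt "0 0 34 9 100 0 0.5" --pt "0 0 34 9 100 0 0.5" --pt "0 0 34 9 100 0 0.5" --pt "0 0 34 9 100 0 0.5"

```text
clock: 28.5
tcp_pos: [0.4783, -0.3124, 0.1546]
orientation: [-1.35, -2.834, -0.001]
contact_force: [0.6, -0.8, -0.3]
grip_width: 0.043
gripper_force: 0.0
```

Request:
servo_tool --pt "0 0 34 9 115 0 0.5" --pt "0 0 34 9 115 0 0.5" --pt "0 0 34 9 115 0 0.5" --pt "0 0 34 9 115 0 0.5" --pt "0 0 34 9 115 0 0.5"

```text
clock: 28.92
tcp_pos: [0.4871, -0.1968, 0.1548]
orientation: [-0.46, -3.106, -0.002]
contact_force: [1.1, -1.0, -0.3]
grip_width: 0.0423
gripper_force: 0.0
```

Request:
servo_tool --pt "0 0 8 0 0 0 0.5" --pt "0 0 8 0 0 -20 0.5" --pt "0 0 8 0 0 -40 0.5" --pt "0 0 8 0 0 -40 0.5"

```text
clock: 29.25
tcp_pos: [0.4843, -0.1992, 0.1116]
orientation: [-0.259, -3.124, -0.004]
contact_force: [-0.7, -0.4, -0.3]
grip_width: 0.0427
gripper_force: 0.0
```

```bash
python3 - <<'E'
from h import *
r.grab_frame("top");st()
for n in("side","top"):
    im,d=r.grab_frame(n); P=cloud(n,d); h=cv2.cvtColor(im,cv2.COLOR_BGR2HSV)
    m=(h[...,1]>180)&(abs(h[...,0]-18)<9)&(P[...,2]>.05)&(P[...,2]<.07)&(abs(P[...,0]-.52)<.06)&(abs(P[...,1]+.2)<.07)
    q=P[m]; print(len(q),q.mean(0) if len(q) else 0)
E
```

```text
t 29.3 tcp [ 485.3 -199.2  113.3] ytool ang 80.51 z [-0.005  0.003 -1.   ] j [ 0.86  0.49 -0.74  1.98  0.44  0.85  1.29] F [-0.1 -0.2  0.2] w 43.1
13 [ 0.48654109 -0.20350434  0.05939426]
45 [ 0.48176903 -0.19815922  0.05852584]
```

Request:
servo_tool --pt "0 0 0 3.5 -2 -20 0.5" --pt "0 0 0 3.5 -2 -50 0.5" --pt "0 0 0 3.5 -2 -80 0.5" --pt "0 0 0 3.5 -2 -80 0.5" --pt "0 0 0 3.5 -2 -80 0.5"

```text
clock: 29.82
tcp_pos: [0.4909, -0.2015, 0.0359]
orientation: [-0.259, -3.129, -0.001]
contact_force: [-0.1, -0.4, 0.8]
grip_width: 0.0427
gripper_force: 0.0
```

Request:
servo_tool --pt "0 0 0 0 0 0 0.5" --pt "0 0 0 0 0 0 0.5" --pt "0 0 0 0 0 0 0.5"

```text
clock: 30.07
tcp_pos: [0.4925, -0.2023, 0.0376]
orientation: [0.26, 3.128, -0.002]
contact_force: [-0.0, -0.8, -0.1]
grip_width: 0.0429
gripper_force: 0.0
```

Down to z≈30, grip at 90 N.

Request:
servo_tool --pt "0 0 0 -1 0 -8 0.5" --pt "0 0 0 -1 0 -8 0.5" --pt "0 0 0 -1 0 -8 0.5" --pt "0 0 0 -1 0 -8 0.8" --pt "0 0 0 -1 0 -8 0.8" --force 90

```text
clock: 30.48
tcp_pos: [0.4902, -0.2018, 0.0278]
orientation: [0.26, 3.131, 0.0]
contact_force: [0.2, -0.2, -0.8]
grip_width: 0.0196
gripper_force: 0.0
```

Request:
servo_tool --pt "0 0 0 0 0 0 1" --pt "0 0 0 0 0 0 1" --pt "0 0 0 0 0 0 1" --pt "0 0 0 0 0 0 1" --pt "0 0 0 0 0 0 1"

```text
clock: 30.9
tcp_pos: [0.4904, -0.2017, 0.0279]
orientation: [0.26, 3.131, 0.0]
contact_force: [-0.7, 0.9, 4.4]
grip_width: 0.0084
gripper_force: 88.2
```

```bash
python3 - <<'E'
from h import *
r.grab_frame("top");st()
E
```

```text
t 30.95 tcp [ 490.4 -201.7   27.9] ytool ang 80.52 z [ 0.  0. -1.] j [ 0.78  0.62 -0.64  2.01  0.57  0.7   1.17] F [-0.7  0.6  4.7] w 8.4
```

Request:
servo_tool --pt "0 0 0 0 0 3 1" --pt "0 0 0 0 0 9 1" --pt "0 0 0 0 0 17 1" --pt "0 0 0 0 0 27 1" --pt "0 0 0 0 0 39 1"

```text
clock: 31.37
tcp_pos: [0.4899, -0.2018, 0.0675]
orientation: [-0.26, -3.13, -0.0]
contact_force: [0.1, 1.0, -2.1]
grip_width: 0.0091
gripper_force: 87.7
```

Request:
servo_tool --pt "1 -0.2 0 0 0 14 1" --pt "2 -0.3 0 0 0 28 1" --pt "3 -0.5 0 0 0 42 1" --pt "4 -0.7 0 0 0 56 1" --pt "5 -0.8 0 0 0 70 1"

```text
clock: 31.78
tcp_pos: [0.4902, -0.2018, 0.1386]
orientation: [0.258, 3.12, 0.139]
contact_force: [-0.3, -0.8, -2.7]
grip_width: 0.0087
gripper_force: 87.8
```

Request:
servo_tool --pt "0 0 0 0 0 14 1" --pt "0 0 0 0 0 28 1" --pt "0 0 0 0 0 40 1" --pt "0 0 0 0 0 49 1" --pt "0 0 0 0 0 54 1"

```text
clock: 32.2
tcp_pos: [0.4907, -0.2019, 0.1925]
orientation: [0.259, 3.12, 0.136]
contact_force: [-0.9, 0.1, -2.3]
grip_width: 0.0087
gripper_force: 87.8
```

Request:
servo_tool --pt "0 0 0 0 0 3 1" --pt "0 0 0 0 0 3 1" --pt "0 0 0 0 0 3 1"

```text
clock: 32.45
tcp_pos: [0.4899, -0.2017, 0.1933]
orientation: [0.259, 3.122, 0.138]
contact_force: [-0.8, -0.4, -1.9]
grip_width: 0.0087
gripper_force: 87.8
```

```bash
python3 - <<'E'
from h import *
b,_=r.grab_frame("top");st();a,_=r.grab_frame("side")
cv2.imwrite("pics/g4.png",np.hstack([cv2.resize(a[150:300,240:440],(400,300),interpolation=3),cv2.resize(b[170:320,300:500],(400,300),interpolation=3)]))
E
```

```text
t 32.5 tcp [ 489.8 -201.7  193.1] ytool ang 80.51 z [ 0.013  0.088 -0.996] j [ 1.01  0.42 -0.85  1.88  0.27  0.99  1.46] F [ 0.6  0.5 -2. ] w 8.7
```

View pics/g4.png

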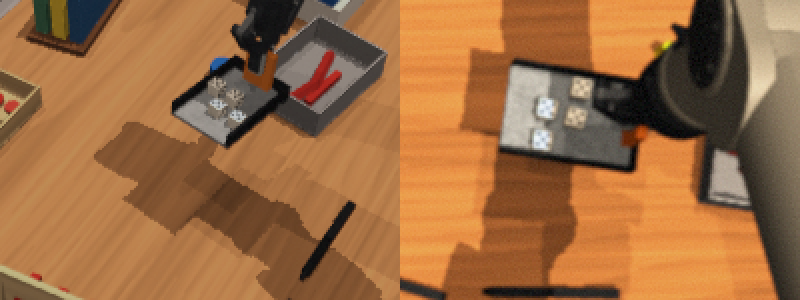

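Request:
servo_tool --pt "0 0 0 0.6 3 0.3 1" --pt "0 0 0 1.8 9 1 1" --pt "0 0 0 3.6 18 2 1" --pt "0 0 0 6 30 3.5 1" --pt "0 0 0 8.8 44 5 1"

```text
clock: 32.97
tcp_pos: [0.4992, -0.1565, 0.1988]
orientation: [0.259, 3.121, 0.139]
contact_force: [0.7, -0.2, -2.1]
grip_width: 0.0088
gripper_force: 87.8
```

Request:
servo_tool --pt "0 0 1 3.2 16 1.8 1" --pt "0 0 2 6.4 32 3.6 1" --pt "0 0 3 9.6 48 5.4 1" --pt "0 0 4 12.8 64 7.2 1" --pt "0 0 5 16 80 9 1"

```text
clock: 33.38
tcp_pos: [0.5153, -0.0757, 0.208]
orientation: [0.119, 3.133, 0.139]
contact_force: [-0.1, -0.0, -2.4]
grip_width: 0.0086
gripper_force: 87.8
```

Request:
servo_tool --pt "0 0 1 3.2 16 1.8 1" --pt "0 0 2 6.4 32 3.6 1" --pt "0 0 3 9.6 48 5.4 1" --pt "0 0 4 12.8 64 7.2 1" --pt "0 0 5 16 80 9 1"

```text
clock: 33.8
tcp_pos: [0.5311, 0.0042, 0.217]
orientation: [0.018, -3.137, -0.139]
contact_force: [0.7, 0.1, -2.2]
grip_width: 0.0088
gripper_force: 87.8
```

Request:
servo_tool --pt "0 0 1 3.2 16 1.8 1" --pt "0 0 2 6.4 32 3.6 1" --pt "0 0 3 9.6 48 5.4 1" --pt "0 0 4 12.8 64 7.2 1" --pt "0 0 4.8 16 80 9 1"

```text
clock: 34.22
tcp_pos: [0.5469, 0.0842, 0.226]
orientation: [0.149, -3.13, -0.139]
contact_force: [0.8, 0.3, -1.9]
grip_width: 0.0085
gripper_force: 87.8
```

Request:
servo_tool --pt "0 0 0 2.4 13 2 1" --pt "0 0 0 4.2 23 3 1" --pt "0 0 0 5.4 29 4 1" --pt "0 0 0 6 33 5 1" --pt "0 0 0 6 34 5 1"

```text
clock: 34.63
tcp_pos: [0.553, 0.1169, 0.2309]
orientation: [0.146, -3.131, -0.138]
contact_force: [0.0, -0.1, -1.5]
grip_width: 0.0088
gripper_force: 87.8
```

```bash
python3 - <<'E'
from h import *
b,_=r.grab_frame("top");r.grab_frame("top");st();a,_=r.grab_frame("side")
cv2.imwrite("pics/g5.png",np.hstack([cv2.resize(a[210:360,200:400],(400,300),interpolation=3),cv2.resize(b[130:280,130:330],(400,300),interpolation=3)]))
E
```

```text
t 34.73 tcp [553.  115.7 230.6] ytool ang 95.28 z [-0.009  0.087 -0.996] j [ 0.47  0.46 -0.96  1.78  0.33  1.08  1.08] F [-0.9 -0.4 -1.8] w 8.6
```

View pics/g5.png

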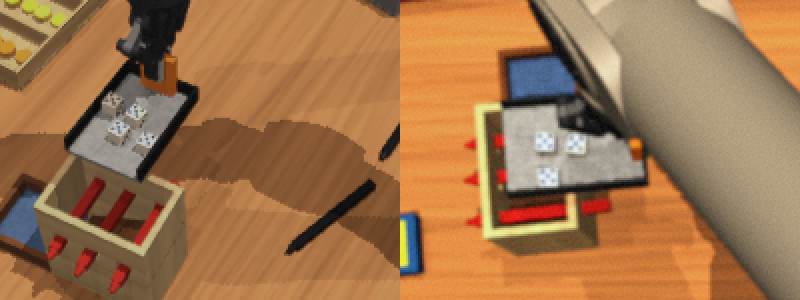

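```bash
python3 - <<'E'
from h import *
for n in("top","side"):
    im,d=r.grab_frame(n); P=cloud(n,d)*1000; h=cv2.cvtColor(im,cv2.COLOR_BGR2HSV)
    ax=np.array([np.cos(np.radians(95.3)),np.sin(np.radians(95.3))]); ay=np.array([-ax[1],ax[0]])
    q=P[...,:2]-[541.1 if n=="top" else 538.6,235 if n=="top" else 233]; X,Y=q@ax,q@ay
    m=(P[...,2]>190)&(P[...,2]<245)&(abs(X+35)<60)&(abs(Y)<75)&(h[...,1]<110)
    for a in range(-60,45,15):
        s=m&(X>=a)&(X<a+15)
        if s.sum()>10: print(n,a,s.sum(),"Y",np.percentile(Y[s],[1,99]).round(1),"z",np.median(P[...,2][s]).round(1))
    print(np.percentile(X[m],99.5))
E
```

```text
top -60 277 Y [-44.3  45.3] z 214.0
top -45 420 Y [-44.3  45. ] z 227.1
top -30 357 Y [-44.3  45. ] z 216.1
top -15 399 Y [-43.6  45. ] z 216.9
top 0 77 Y [-40.9  44.8] z 216.9
2.9771048545719427
side -60 240 Y [-44.   44.7] z 217.4
side -45 275 Y [-43.8  45. ] z 226.9
side -30 317 Y [-42.9  44.7] z 217.5
side -15 272 Y [-44.5  44.7] z 218.0
side 0 110 Y [-43.5  44.6] z 217.6
3.187873485471801
```

Request:
servo_tool --pt "-4 -0.4 0 0 0 0 1" --pt "-9 -0.8 0 0 0 0 1" --pt "-14 -1.3 0 0 0 0 1" --pt "-18 -1.7 0 0 0 0 1" --pt "-18 -1.7 0 0 0 0 1"

```text
clock: 35.3
tcp_pos: [0.552, 0.1197, 0.2307]
orientation: [-0.153, 3.107, -0.355]
contact_force: [0.0, 0.8, -2.1]
grip_width: 0.0089
gripper_force: 88.2
```

```bash
python3 - <<'E'
from h import *
r.grab_frame("top");r.grab_frame("top");st()
E
```

```text
t 35.4 tcp [552.8 116.7 230.5] ytool ang 95.38 z [ 0.02  -0.222 -0.975] j [ 0.2   0.45 -0.84  1.76  0.56  1.25  0.83] F [ 1.  -0.5 -2.3] w 9.0
```

Tilt works (13°). Continue to about 25° and hold.

Request:
servo_tool --pt "-3 -0.3 0 0 0 0 1" --pt "-6 -0.55 0 0 0 0 1" --pt "-8 -0.75 0 0 0 0 1" --pt "-10 -0.9 0 0 0 0 1" --pt "-12 -1.1 0 0 0 0 1"

```text
clock: 35.82
tcp_pos: [0.5534, 0.1143, 0.2306]
orientation: [-0.136, 3.046, -0.677]
contact_force: [0.2, 1.2, -1.9]
grip_width: 0.0086
gripper_force: 88.2
```

Request:
servo_tool --pt "0 0 0 0 0 0 1" --pt "0 0 0 0 0 0 1" --pt "0 0 0 0 0 0 1" --pt "0 0 0 0 0 0 1" --pt "0 0 0 0 0 0 1"

```text
clock: 36.23
tcp_pos: [0.5533, 0.1153, 0.231]
orientation: [-0.138, 3.045, -0.676]
contact_force: [0.8, 0.2, -1.5]
grip_width: 0.0087
gripper_force: 88.3
```

Request:
servo_tool --pt "0 0 0 0 0 0 1" --pt "0 0 0 0 0 0 1" --pt "0 0 0 0 0 0 1" --pt "0 0 0 0 0 0 1" --pt "0 0 0 0 0 0 1"

```text
clock: 36.65
tcp_pos: [0.553, 0.1163, 0.2308]
orientation: [-0.141, 3.044, -0.677]
contact_force: [-0.3, 0.3, -1.7]
grip_width: 0.0086
gripper_force: 88.3
```

```bash
python3 - <<'E'
from h import *
st(); b,_=r.grab_frame("top");a,_=r.grab_frame("side")
cv2.imwrite("pics/g6.png",np.hstack([cv2.resize(a[210:360,170:370],(400,300),interpolation=3),cv2.resize(b[130:280,130:330],(400,300),interpolation=3)]))
E
```

```text
t 36.65 tcp [553.  116.3 230.8] ytool ang 95.32 z [ 0.039 -0.422 -0.906] j [ 0.04  0.49 -0.78  1.74  0.7   1.4   0.69] F [-0.3  0.3 -1.7] w 8.6
```

View pics/g6.png

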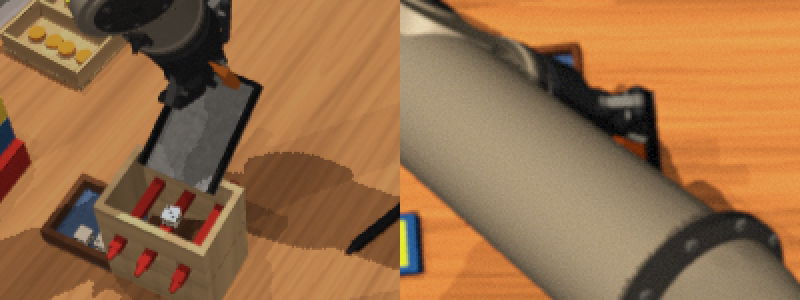

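Request:
servo_tool --pt "6 0.6 0 0 0 5 1" --pt "12 1.1 0 0 0 10 1" --pt "18 1.7 0 0 0 10 1" --pt "25 2.3 0 0 0 10 1" --pt "25 2.3 0 0 0 10 1"

```text
clock: 37.17
tcp_pos: [0.5551, 0.1084, 0.2405]
orientation: [-0.126, 3.139, 0.003]
contact_force: [0.1, -2.7, -2.2]
grip_width: 0.0085
gripper_force: 88.6
```

Request:
servo_tool --pt "0 0 -2 -5 -25 0 1" --pt "0 0 -5 -10 -50 0 1" --pt "0 0 -8 -16 -80 0 1" --pt "0 0 -11 -22 -110 0 1" --pt "0 0 -14.8 -28 -140 0 1"

```text
clock: 37.58
tcp_pos: [0.5243, -0.0252, 0.2407]
orientation: [-0.263, -3.13, 0.002]
contact_force: [1.2, -0.4, -1.5]
grip_width: 0.0088
gripper_force: 88.6
```

Request:
servo_tool --pt "0 0 0 -6 -30 -10 1" --pt "0 0 0 -12 -60 -20 1" --pt "0 0 0 -18 -90 -30 1" --pt "0 0 0 -24 -120 -40 1" --pt "0 0 0 -30 -150 -50 1"

```text
clock: 38.0
tcp_pos: [0.4943, -0.1752, 0.1904]
orientation: [-0.259, -3.13, 0.002]
contact_force: [1.4, 0.2, -1.5]
grip_width: 0.0089
gripper_force: 88.7
```

Request:
servo_tool --pt "0 0 0 -3 -15 -20 1" --pt "0 0 0 -4.5 -28 -45 1" --pt "0 0 0 -4.5 -28 -70 1" --pt "0 0 0 -4.5 -28 -90 1" --pt "0 0 0 -4.5 -28 -100 1"

```text
clock: 38.42
tcp_pos: [0.4888, -0.2017, 0.0882]
orientation: [-0.26, -3.127, -0.001]
contact_force: [-1.0, 0.4, -1.5]
grip_width: 0.0087
gripper_force: 88.6
```

Request:
servo_tool --pt "0 0 0 0 0 0 1" --pt "0 0 0 0 0 0 1" --pt "0 0 0 0 0 0 1"

```text
clock: 38.67
tcp_pos: [0.4916, -0.2016, 0.092]
orientation: [0.259, 3.129, -0.0]
contact_force: [0.9, 1.0, -1.1]
grip_width: 0.0089
gripper_force: 88.6
```

```bash
python3 - <<'E'
from h import *
b,_=r.grab_frame("top");st();a,d=r.grab_frame("side")
cv2.imwrite("pics/g7.png",np.hstack([cv2.resize(a[270:370,180:310],(400,308),interpolation=3),cv2.resize(b[140:260,150:300],(400,320),interpolation=3)[:308]]))
for n,im in(("top",b),("side",a)):
    P=cloud(n,r.grab_frame(n)[1])*1000; h=cv2.cvtColor(im,cv2.COLOR_BGR2HSV)
    g=((h[...,1]<60)&(h[...,2]>120)&(abs(P[...,0]-590)<130)&(abs(P[...,1]-230)<110)).astype(np.uint8)
    k,l,s,c=cv2.connectedComponentsWithStats(g); print(n,[(int(s[i,4]),c[i].round(0).tolist(),P[l==i].mean(0).round(0).tolist()) for i in range(1,k) if s[i,4]>8])
E
```

```text
t 38.72 tcp [ 491.7 -201.8   92.2] ytool ang 80.54 z [ 0.002 -0.    -1.   ] j [ 0.83  0.52 -0.7   1.98  0.46  0.8   1.27] F [-0.1 -0.8 -1. ] w 8.5
top [(85, [189.0, 175.0], [657.0, 272.0, 19.0]), (17, [205.0, 178.0], [649.0, 237.0, 21.0]), (93, [195.0, 216.0], [542.0, 238.0, 114.0])]
side [(63, [255.0, 317.0], [541.0, 233.0, 115.0]), (62, [211.0, 326.0], [656.0, 268.0, 20.0]), (23, [219.0, 331.0], [631.0, 268.0, 22.0])]
```

View pics/g7.png

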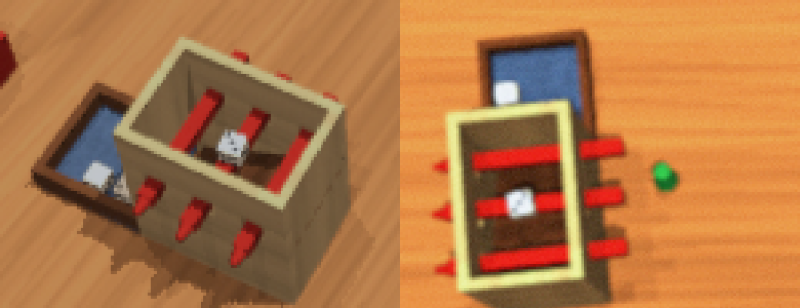

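Request:
servo_tool --pt "0 0 0 -1 0 -20 1" --pt "0 0 0 -1 0 -40 1" --pt "0 0 0 -1 0 -56 1" --pt "0 0 0 -1 0 -56 1" --pt "0 0 0 -1 0 -56 1"

```text
clock: 39.28
tcp_pos: [0.4893, -0.2017, 0.0348]
orientation: [-0.26, -3.13, -0.002]
contact_force: [1.5, 0.5, -1.8]
grip_width: 0.0087
gripper_force: 88.5
```

Request:
servo_tool --pt "0 0 0 0 0 0 1" --pt "0 0 0 0 0 0 1" --pt "0 0 0 0 0 0 1"

```text
clock: 39.53
tcp_pos: [0.4903, -0.2021, 0.0359]
orientation: [0.26, 3.129, 0.0]
contact_force: [-0.2, 0.3, -1.4]
grip_width: 0.0086
gripper_force: 88.5
```

Request:
servo_tool --pt "0 0 0 0 0 -4 1" --pt "0 0 0 0 0 -7.5 1" --pt "0 0 0 0 0 -8 1" --pt "0 0 0 0 0 -8 1"

```text
clock: 39.87
tcp_pos: [0.49, -0.2021, 0.0279]
orientation: [0.26, 3.13, -0.001]
contact_force: [-4.4, -0.0, 13.4]
grip_width: 0.0086
gripper_force: 91.3
```

Request:
servo_tool --pt "0 0 0 0 0 0 0.75" --pt "0 0 0 0 0 0 0.6" --pt "0 0 0 0 0 0 0.6" --pt "0 0 0 0 0 0 0.6" --pt "0 0 0 0 0 0 0.6" --force 30

```text
clock: 40.28
tcp_pos: [0.4894, -0.2018, 0.0265]
orientation: [-0.26, -3.131, -0.001]
contact_force: [-0.5, 0.4, 0.6]
grip_width: 0.034
gripper_force: 0.0
```

Request:
servo_tool --pt "0 0 0 0 0 20 0.6" --pt "0 0 0 0 0 60 0.6" --pt "0 0 0 0 0 100 0.6" --pt "0 0 0 0 0 140 0.6" --pt "0 0 0 0 0 170 0.6"

```text
clock: 40.7
tcp_pos: [0.4902, -0.2016, 0.1998]
orientation: [0.259, 3.129, 0.001]
contact_force: [0.3, -0.3, -0.9]
grip_width: 0.034
gripper_force: 0.0
```

```bash
python3 - <<'E'
from h import *
r.grab_frame("top");st()
for n in("side","top"):
    im,d=r.grab_frame(n); P=cloud(n,d); h=cv2.cvtColor(im,cv2.COLOR_BGR2HSV)
    m=(h[...,1]>180)&(abs(h[...,0]-18)<9)&(P[...,2]>.05)&(P[...,2]<.07)&(abs(P[...,0]-.5)<.06)&(abs(P[...,1]+.2)<.07)
    q=P[m]; print(len(q),q.mean(0) if len(q) else 0)
    f=(h[...,1]<60)&(h[...,2]>70)&(abs(P[...,0]-.497)<.045)&(abs(P[...,1]+.135)<.05)&(P[...,2]<.015); q=P[f]
    A=np.c_[q[:,:2],np.ones(len(q))]; print("floor plane",len(q),np.linalg.lstsq(A,q[:,2],rcond=None)[0])
E
```

```text
t 40.75 tcp [ 493.3 -202.1  204.8] ytool ang 80.53 z [ 0.009 -0.003 -1.   ] j [ 0.92  0.37 -0.8   1.89  0.32  1.    1.39] F [ 1.8 -1.   3.2] w 34.3
28 [ 0.48460114 -0.20342714  0.06082325]
floor plane 731 [ 0.00020956 -0.00026826  0.0053275 ]
91 [ 0.48805787 -0.2002905   0.05858124]
floor plane 1547 [-0.00245521  0.00050258  0.00535507]
```

Request:
servo_tool --pt "0 0 7 2 36 0 1" --pt "0 0 14.8 4 72 0 1" --pt "0 0 14.8 6 110 0 1" --pt "0 0 14.8 8 148 0 1" --pt "0 0 14.8 10 186 0 1"

```text
clock: 41.27
tcp_pos: [0.4982, -0.0145, 0.1951]
orientation: [0.144, -3.136, -0.002]
contact_force: [0.5, 0.4, 0.0]
grip_width: 0.0002
gripper_force: 0.0
```

Request:
servo_tool --pt "0 0 0 3 38 0 1" --pt "0 0 0 5 76 0 1" --pt "0 0 0 7 114 0 1" --pt "0 0 0 9 152 0 1" --pt "0 0 0 11 190 0 1"

```text
clock: 41.68
tcp_pos: [0.5094, 0.1754, 0.1949]
orientation: [0.145, -3.136, 0.0]
contact_force: [-0.1, -0.6, -0.2]
grip_width: 0.0002
gripper_force: 0.0
```

Request:
servo_tool --pt "0 0 0 3 40 0 1" --pt "0 0 0 3 62 0 1" --pt "0 0 0 3 62 0 1" --pt "0 0 0 3 62 0 1" --pt "0 0 0 3 62 0 1"

```text
clock: 42.1
tcp_pos: [0.513, 0.2348, 0.1952]
orientation: [0.145, -3.136, 0.002]
contact_force: [-0.5, 0.2, -0.8]
grip_width: 0.0001
gripper_force: 0.0
```

```bash
python3 - <<'E'
from h import *
r.grab_frame("top");r.grab_frame("top");st()
E
```

```text
t 42.2 tcp [513.6 234.1 195.8] ytool ang 95.17 z [-0.001 -0.001 -1.   ] j [ 0.15  0.48 -0.91  1.81  0.43  1.06  0.75] F [-0.5 -0.4 -0.7] w -0.1
```

Request:
servo_tool --pt "0 0 0 0 0 -20 1" --pt "0 0 0 0 0 -45 1" --pt "0 0 0 0 0 -65 1" --pt "0 0 0 0 0 -78 1" --pt "0 0 0 0 0 -78 1"

```text
clock: 42.62
tcp_pos: [0.5123, 0.2336, 0.116]
orientation: [0.142, -3.134, 0.003]
contact_force: [0.0, -0.2, 0.2]
grip_width: 0.0002
gripper_force: 0.0
```

Request:
servo_tool --pt "0 0 0 2 0 0 1" --pt "0 0 0 5 0 0 1" --pt "0 0 0 8 0 0 1" --pt "0 0 0 11 0 0 1" --pt "0 0 0 14 0 0 1"

```text
clock: 43.03
tcp_pos: [0.5283, 0.2367, 0.1199]
orientation: [-0.145, 3.137, 0.002]
contact_force: [-2.6, 0.0, 4.0]
grip_width: 0.0
gripper_force: 2.4
```

Request:
servo_tool --pt "0 0 0 3 0 0 1" --pt "0 0 0 6 0 0 1" --pt "0 0 0 9 0 0 1" --pt "0 0 0 12 0 0 1" --pt "0 0 0 14 0 0 1"

```text
clock: 43.45
tcp_pos: [0.5421, 0.2358, 0.1186]
orientation: [-0.145, 3.138, 0.001]
contact_force: [-0.1, -0.6, -1.0]
grip_width: 0.0001
gripper_force: 0.0
```

Request:
servo_tool --pt "0 0 0 0 0 0 1" --pt "0 0 0 0 0 20 1" --pt "0 0 0 0 0 50 1" --pt "0 0 0 0 0 85 1" --pt "0 0 0 0 0 120 1"

```text
clock: 43.87
tcp_pos: [0.5408, 0.2359, 0.2394]
orientation: [0.146, -3.136, -0.0]
contact_force: [0.6, 0.3, 0.5]
grip_width: -0.0003
gripper_force: 0.0
```

Request:
servo_tool --pt "0 0 0 0 -40 0 1" --pt "0 0 0 0 -80 0 1" --pt "0 0 0 0 -120 0 1" --pt "0 0 0 0 -160 0 1" --pt "0 0 0 0 -200 0 1"

```text
clock: 44.28
tcp_pos: [0.541, 0.0342, 0.2387]
orientation: [0.146, -3.138, -0.0]
contact_force: [1.1, 0.1, -1.0]
grip_width: 0.0003
gripper_force: 0.0
```

```bash
python3 - <<'E'
from h import *
b,_=r.grab_frame("top");st();a,d=r.grab_frame("side")
cv2.imwrite("pics/g8.png",np.hstack([cv2.resize(a[270:370,180:310],(400,308),interpolation=3),cv2.resize(b[140:260,150:300],(400,320),interpolation=3)[:308]]))
for n,im in(("top",b),("side",a)):
    P=cloud(n,r.grab_frame(n)[1])*1000; h=cv2.cvtColor(im,cv2.COLOR_BGR2HSV)
    g=((h[...,1]<60)&(h[...,2]>120)&(abs(P[...,0]-590)<130)&(abs(P[...,1]-230)<110)).astype(np.uint8)
    k,l,s,c=cv2.connectedComponentsWithStats(g); print(n,[(int(s[i,4]),c[i].round(0).tolist(),P[l==i].mean(0).round(0).tolist()) for i in range(1,k) if s[i,4]>8])
reds("side")
E
```

```text
t 44.33 tcp [541.6  23.5 237.5] ytool ang 94.66 z [-0.002 -0.006 -1.   ] j [ 0.56  0.39 -0.91  1.82  0.35  1.1   1.18] F [ 0.3 -7.1 -1. ] w 0.1
top [(83, [189.0, 175.0], [657.0, 272.0, 19.0])]
side [(96, [214.0, 328.0], [648.0, 268.0, 20.0])]
side 218 mid [ 472.2 -423.3] len 122.0 ang 91.1
side 130 mid [623.7 180.9] len 60.0 ang 97.6
side 134 mid [581.4 177.2] len 59.0 ang 95.7
side 79 mid [538.8 173.3] len 58.0 ang 96.0
side 59 mid [615.9 259.5] len 31.0 ang 103.1
side 71 mid [574.3 257.6] len 36.0 ang 98.8
side 75 mid [526.9 252.6] len 35.0 ang 100.9
```

View pics/g8.png

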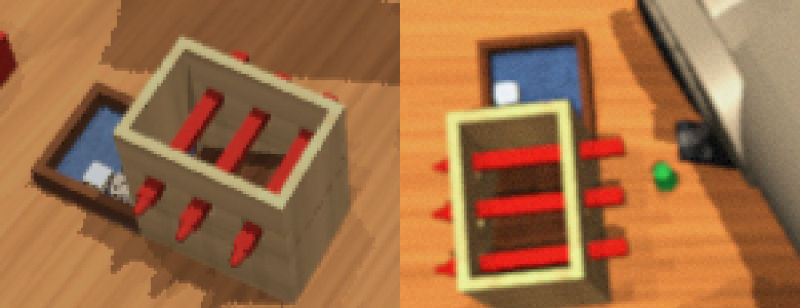

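Request:
servo_tool --pt "0 0 0 -20 -40 10 1" --pt "0 0 0 -40 -80 10 1" --pt "0 0 0 -50 -110 10 1" --pt "0 0 0 -50 -110 10 1" --pt "0 0 0 -50 -110 10 1"

```text
clock: 44.95
tcp_pos: [0.4911, -0.0745, 0.2487]
orientation: [0.142, -3.138, -0.0]
contact_force: [-0.7, 1.0, -0.6]
grip_width: 0.0001
gripper_force: 0.0
```

```bash
python3 - <<'E'
from h import *
b,_=r.grab_frame("top");a,_=r.grab_frame("side");st()
cv2.imwrite("pics/f.png",np.hstack([cv2.resize(a[130:430,160:460],(400,400),interpolation=3),cv2.resize(b[120:340,90:310],(400,400),interpolation=3)]))
E
```

```text
t 45.05 tcp [492.  -71.5 249. ] ytool ang 95.48 z [ 0.001  0.002 -1.   ] j [ 0.82  0.29 -0.93  1.9   0.26  1.08  1.45] F [0.2 1.1 0.4] w -0.0
```

View pics/f.png

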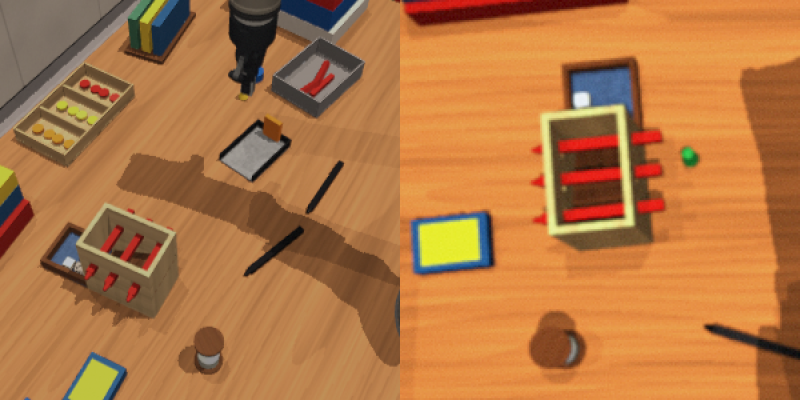

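The overview shows all three rods through the tower, with both ends clear. Both scrap rods are in the bin and the empty plate is flat on the table. No dice are loose on the table.

```bash
python3 -c "
from h import *
print(r.hand_in())"
```

```text
the job is handed in; nothing more can be done
None
```

I handed the job in at about 45 s: all three sound rods are through the tower with both ends clear, both spoiled rods are in the bin, the four dice went into the tower (one caught on a rod and I nudged it down; not every die is visible, but none is loose in view), and the empty plate is flat on the table.

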